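# Clear the saw vise and set its jaws with a gauge blade

### The job

Sweep every metal offcut off the saw's vise bed into the scrap trough at its side with the hand brush, never touching them with the gripper. With the bed clear, set the vise: let the gauge blade down between the middle of the two jaws until its shoulder rests on them, slide the moving jaw up against the blade, then lift the gauge straight out, leaving the jaw there. Finish with the gauge hung back in its stand, the brush standing bristles down in the middle of its mat, and the bottle and hub left where they were.

Things in the scene. Friction and masses are not known exactly. Their poses are not given: they have to be found in the camera images.
- saw: Green cast vise bed of a cut-off saw, fixed; origin on the bench plane, z up. Flat bed x -115..115, y -130..175 mm, top at z = 50 mm, with rims 10 mm wide and 20 mm high along both x edges (210 mm between them); the vise stands at the +y end, offcuts start at y below -20 mm. Fixed jaw x 30..60, y 70..160 mm; both jaws' tops at z = 88 mm, 38 mm above the bed.
- bed_edge (a point): Middle of the bed's open -y edge, at (0, -130, 50) mm in the saw's frame, with its axes. Just below it lies the steel scrap trough: 100 mm wide (saw y -131..-231), 222 mm long (x), floor 45 mm below this point, outer wall 44 mm high, its top 6 mm below the bed. Sweep offcuts over this edge.
- jaw_face (a point): Middle of the top edge of the fixed jaw's clamping face, at (30, 115, 88) mm in the saw's frame, with the saw's axes. The jaw gap lies on its -x side.
- jaw (a joint): Moving jaw, 34 mm thick (x), 90 mm long (y), 38 mm high; slides along the saw's +x to close, in m. The gap between the jaws is 17 mm minus this value; it starts at 0 to 4 mm and at 9 mm the jaw nips the 8 mm blade. It stays where it is left; pushing it takes about 6 to 8 N.
- jaw_back (a point): Middle of the top edge of the moving jaw's rear (-x) face, where it can be pushed with closed fingers (free bed behind it, 75 mm or more). Moves with the jaw; saw's axes.
- gauge_center (a point): Centre (half-way up) of the steel setting gauge, 83 mm high, 0.2 kg, z up: blade 8 (x) x 50 (y) x 30 mm long; above it a shoulder plate 34 x 60 x 8 mm, then a grip block 22 (x) x 30 (y) x 45 mm. Blade tip 41.5 mm below this point, shoulder 11.5 to 3.5 mm below, grip top 41.5 mm above. Home between the jaws, this point is 99.5 mm above the saw's origin.
- stand: Fixed grey gauge stand, origin on the bench under its centre: block 60 (x) x 90 (y) x 50 mm high with a vertical slot right through, 16 mm (x) by 62 mm (y), centred. The gauge hangs in it by its shoulder, blade width along y, with its centre 61.5 mm above the bench.
- brush_center (a point): Centre (half-way up) of the hand brush, 85 mm high, 0.16 kg: bristle block and wooden back 70 mm long (x) and 34 mm wide (y), 45 mm high together (bristles stiff); on top an upright wooden grip rib 56 (x) x 18 (y) x 40 mm high. Bristle underside 42.5 mm below this point, rib from 2.5 to 42.5 mm above. It stands on its bristles, z up.
- mat: Fixed black rubber mat for the brush, 160 (x) x 130 (y) x 4 mm, origin under its centre.
- offcut1_center (a point): Centre of a square steel bar stub, 24 x 24 x 24 mm, about 80 g (centre 12 mm above what it stands on). May be absent.
- offcut2_center (a point): Centre of a round steel bar stub standing on end, 26 mm across, 22 mm high, about 80 g (centre 11 mm above what it stands on). May be absent.
- offcut3_center (a point): Centre of a dark flat-bar stub, 34 x 22 x 16 mm high, about 80 g (centre 8 mm above what it stands on). May be absent.
- offcut4_center (a point): Centre of a dark angle-iron stub, 28 x 28 mm, 22 mm high, 7 mm thick, about 80 g (centre 11 mm above what it stands on). May be absent.
- offcut5_center (a point): Centre of a square-tube stub, 30 x 20 x 20 mm, about 80 g (centre 10 mm above what it stands on). May be absent.
- offcut6_center (a point): Centre of a dark square bar stub, 22 x 22 mm, 28 mm high, about 80 g (centre 14 mm above what it stands on). May be absent.
- oil_bottle: White oil bottle, 56 mm across, 130 mm high, origin under its centre. Bystander.
- hub: Turned steel hub, 60 mm across, 40 mm high, origin under its centre. Bystander.

How it is judged:
By the outcome, as a careful person would: the job done as asked, in the order asked, and still so for the second after the job is handed in, with the robot touching nothing.
Of offcut1, offcut2, offcut3, offcut4, offcut5, offcut6 only 4 to 6 are there at a start; the rules pass over those that are not, and their reading is None.
At some moment in a run one of offcut1, offcut2, offcut3, offcut4, offcut5, offcut6 may be knocked a few centimetres aside while the robot is not near it.
It also fails if it takes over 192 s, if anything falls off the work surface, if the arm or the gripper's body presses on something with over 40 N, if the wrist force passes 120 N, or if a joint passes its speed limit or range.

### The arm

A 7-joint arm with a two-finger parallel gripper is mounted at the origin on the work surface. World frame = base frame: x ahead of the robot, y to its left, z up, the work surface at z = 0. Lengths are in m, angles in rad, forces in N, time in s.
With the tool pointing down it reaches from about 0.35 to 0.9 m from the base axis. Payload 7.2 kg.
Tool frame: the origin (TCP) lies at the very end of the fingers, on their centre line; the grasp point (between the pads) lies 19 mm behind it (hold_point_z is the distance from the TCP to the grasp point, in m); z points along the fingers, y is the line along which they close (so a half turn about z gives the same grasp; the last joint's range is limited). The gripper opens to 85 mm and grips with 20 to 120 N. Pads are 22 mm wide; open, the fingers measure 114 mm over their backs; the gripper's body (76 mm by 85 mm) begins 54 mm behind the grasp point. The pads swing forward as they close: fully open they stand 13 mm farther back than shut.
Start: joints at [-0.068, 0.411, -0.013, 1.596, 0.006, 1.134, -0.082], TCP at [0.625, -0, 0.231] pointing down, gripper open.
Joint ranges: [-2.95, 2.95], [-0.29, 1.99], [-1.47, 1.44], [0.14, 2.54], [-1.03, 4.17], [0.13, 1.85], [-2.86, 2.86]. Speed limits (rad/s): [2.39, 2.39, 3.01, 3.01, 3.14, 3.14, 3.14].

### API

Orientations are given as a unit quaternion [x, y, z, w].
In Python, from plant import get_obs, snapshot, sign_off, hold_point_z gives the robot as it stands.
- The arm moves only by the tool servo_tool, never from a script. Its argument "rows" is a list of rows, each a list of 3 entries, a list of its own where there are three numbers: the turn, a rotation vector about the tool's x, y, z in units of 6 degrees (1.0 is 6 degrees), then the shift along the tool's x, y, z in units of 30 mm (1.0 is 30 mm), then the opening, from 0 (shut) to 1 (fully open). A call has 1 to 5 rows; each row is the pose to reach, as a shift and turn from the pose commanded when the call began, along the tool's axes at that moment; what a row does not reach only later rows make up. A row lasts 1/10 s, in which the tool goes at most 50 mm and 8.59 degrees, less where a joint would pass 70% of its speed; a pose out of reach is approached as far as the arm can. A call with a gripper value outside its range is refused whole. The fingers move at their own pace and stop on an object; the grip force is fixed at half the most. Time passes only in rows, so rows that repeat a pose let the fingers close. It gives the time, the measured TCP pose, the force, the opening and the grip force at its end, in the units of the state.
- get_obs(): the state, without advancing time (a new reading comes with each control period).
- snapshot(name): name is "scene" or "side" or "wrist"; returns a dict with "image" (420x560x3 uint8, red, green, blue), "z_map" (420x560 float32, m along the optical axis (not along the pixel's ray), 0 where there is no reading), "intrinsics" (3x3 intrinsics, pixels), "dist_coeffs" ([k1, k2, p1, p2, k3] as OpenCV has them; the pictures are not rectified), "eye" and "rotation" of the camera in the world; the wrist camera has in their place "tool_from_camera" (4x4, takes a point from camera to tool coordinates, whose origin is the TCP and whose axes are the flange's). Camera axes: x right, y down, z forward; pixel columns grow to the right and rows downward; lengths in m; the calibration is good to about 2 mm. A picture is of the moment at which its call begins: read the wrist's pose just before it.
- sign_off(): hands the job in; it is judged then, once.
The state is a dict: "time": time; "joints": joint angles; "dq": joint speeds; "joint_torque": joint torques, N m; "eef_pos": TCP position; "eef_rot": TCP orientation; "wrist_force": force on the tool from outside, world axes, zero at the start; "moment": the same for the moment, N m; "opening": opening from 0.0 (shut) to 1.0 (fully open); "grasp_force": force on a finger pad.
Only numpy, scipy, OpenCV 4.12 (cv2) and the standard library are available. Lean on these libraries where they do the work, as an engineer would, in place of code of your own. Each camera call takes 0.05 s, during which the arm holds its last target. There are 200 camera calls.

## Working session

There is one attempt and no reset: what is moved stays moved. The work goes in short steps, Python scripts to look and compute and a tool call to move; the robot and the scene stay as the last step left them, time stands still between calls to the robot, and variables do not carry over. Pictures are saved under pics/ and viewed, at most 14 in all, crops included, and the job is handed in when it is done.

Besides the shell and the picture viewer there is one more tool, called after "Request:" by a JSON object that holds its "api" and its "payload". servo_tool: Moves the arm, as the interface text tells. Its arguments: {"type":"object","properties":{"rows":{"type":"array","items":{"type":"array"}}},"required":["rows"]}

```bash
mkdir -p pics; ls
cat > h.py <<'E'
import numpy as np, cv2, json
from plant import get_obs, snapshot, sign_off, hold_point_z
from scipy.spatial.transform import Rotation as R
def snap(name):
    o=get_obs(); s=snapshot(name)
    if 'tool_from_camera' in s:
        T=np.eye(4);T[:3,:3]=R.from_quat(o['eef_rot']).as_matrix();T[:3,3]=o['eef_pos']
        T=T@np.array(s['tool_from_camera']); s['rotation']=T[:3,:3]; s['eye']=T[:3,3]
    s['rotation']=np.array(s['rotation']);s['eye']=np.array(s['eye']); return s
def cloud(s):
    h,w=s['z_map'].shape; u,v=np.meshgrid(np.arange(w),np.arange(h))
    p=cv2.undistortPoints(np.stack([u,v],-1).reshape(-1,1,2).astype(np.float64),np.array(s['intrinsics']),np.array(s['dist_coeffs'])).reshape(h,w,2)
    c=np.concatenate([p,np.ones((h,w,1))],-1)*s['z_map'][...,None]
    P=c@s['rotation'].T+s['eye']; P[s['z_map']==0]=np.nan; return P
def save(s,n): cv2.imwrite(f'pics/{n}.png',s['image'][...,::-1])
E
python3 - <<'E'
from h import *
for n in('scene','side','wrist'):
    s=snap(n);save(s,n+'0');np.savez(n+'0',**{k:s[k] for k in('image','z_map','intrinsics','dist_coeffs','eye','rotation')}); print(n,s['eye'],s['rotation'].round(2).tolist())
o=get_obs();print(o);print(hold_point_z)
E
```

```text
pics
scene [ 1.46907133 -0.29990414  0.85642073] [0.73, 0.53, -0.26, -0.35]
side [ 0.21925911 -0.66580969  0.49925302] [0.84, -0.19, 0.12, -0.49]
wrist [0.62464018 0.0745627  0.37269485] [[1.0, 0.0, -0.0], [-0.0, -0.96, -0.29], [-0.0, 0.29, -0.96]]
{'time': 0.15, 'joints': array([-0.06814639,  0.41173977, -0.0127212 ,  1.59682545,  0.00557336,
        1.13430376, -0.08226182]), 'dq': array([-6.88556416e-04, -2.27726950e-03,  1.86663839e-03, -3.46854073e-03,
        7.14387635e-05, -1.11651118e-03, -3.44606604e-04]), 'joint_torque': array([ 8.68001844e-04, -6.01035547e+01,  6.82709701e-01, -2.99646127e+01,
        1.39312408e-02,  7.85868731e-03, -1.85852571e-05]), 'eef_pos': array([ 6.24628460e-01, -5.18642118e-05,  2.30642274e-01]), 'eef_rot': array([ 7.07140147e-01,  7.07073141e-01, -4.59217086e-04, -4.17545397e-04]), 'wrist_force': array([0.50388439, 0.03703273, 0.9684274 ]), 'moment': array([0.01982262, 0.02105616, 0.03235674]), 'grasp_force': 0.0, 'opening': 0.9996363912015536}
0.0187
```

```bash
sed -i "s/    s\['rotation'\]=np.array(s\['rotation'\]);/    s['rotation']=np.array(s['rotation'])\n    if s['rotation'].size==4: s['rotation']=R.from_quat(s['rotation']).as_matrix()\n    /" h.py
python3 - <<'E'
from h import *
ims=[]
for n in('scene','side','wrist'):
    s=dict(np.load(n+'0.npz'))
    if s['rotation'].size==4: s['rotation']=R.from_quat(s['rotation']).as_matrix()
    P=cloud(s); np.save(n+'P',P); ims.append(s['image'][...,::-1])
    # bench plane check
    z=P[...,2]; b=np.abs(z)<.02; print(n,np.nanmedian(z[b]), [np.nanpercentile(P[...,i],[1,99]).round(3) for i in range(3)])
# top-down ortho from scene and side: 1 px = 2mm, x 0.2..1.0 up , y -0.6..0.6 
def ortho(P,im):
    o=np.zeros((420,700,3),np.uint8); zb=np.full((420,700),-9.)
    m=np.isfinite(P[...,2])&(P[...,2]<.25)
    p=P[m];c=im[m];r=((1.0-p[:,0])/.002).astype(int);k=((.7-p[:,1])/.002).astype(int)
    g=(r>=0)&(r<420)&(k>=0)&(k<700)&(p[:,2]>-.05)
    i=np.argsort(p[g,2]); o[r[g][i],k[g][i]]=c[g][i]
    return o
cv2.imwrite('pics/all0.png',cv2.resize(np.vstack([np.hstack(ims[:2]),np.hstack([ims[2],np.zeros_like(ims[2])])]),(800,600)))
o=ortho(np.load('sceneP.npy'),ims[0]);cv2.imwrite('pics/ortho0.png',cv2.dilate(o,np.ones((2,2))))
E
```

```text
scene 0.0019482682402330864 [array([-1.863,  0.967]), array([-1.17 ,  1.865]), array([-0.754,  0.592])]
side -0.0006069602774000926 [array([-0.036,  1.925]), array([-0.501,  1.869]), array([-0.604,  0.471])]
wrist -0.000391631749686594 [array([0.264, 1.774]), array([-0.724,  0.188]), array([-0.753,  0.326])]
```

View pics/all0.png

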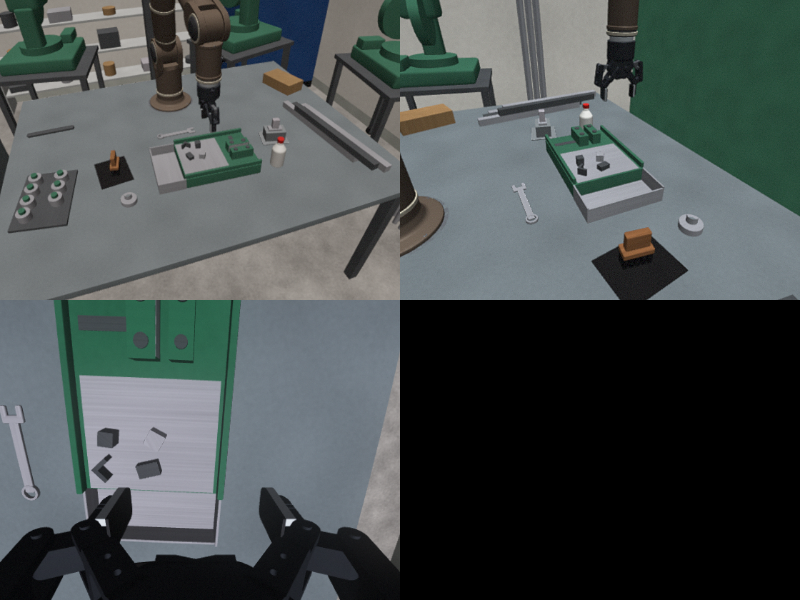

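View pics/ortho0.png

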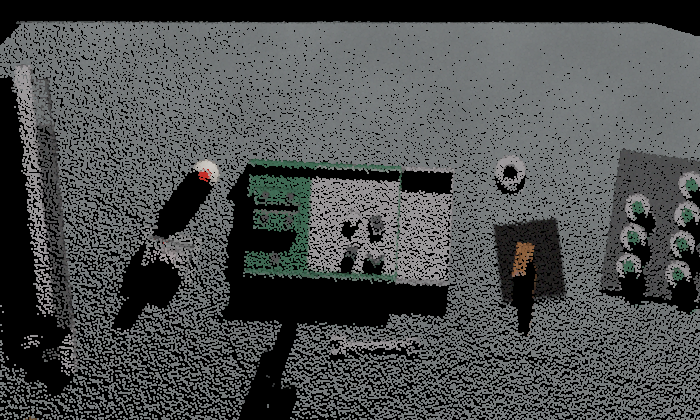

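Run:
```python
from h import *
def rect(p): 
    (c,sz,a)=cv2.minAreaRect((p*1000).astype(np.float32)); return np.round(c,1),np.round(sz,1),round(a,1)
def clean(p,k=8):
    from scipy.spatial import cKDTree
    d=cKDTree(p).query(p,k=k)[0][:,-1]; return p[d<.006]
for n in('wrist','scene','side'):
    im=np.load(n+'0.npz')['image']; P=np.load(n+'P.npy'); hsv=cv2.cvtColor(im,cv2.COLOR_RGB2HSV)
    x,y,z=P[...,0],P[...,1],P[...,2]
    reg=(x>.35)&(x<.75)&(y>-.25)&(y<.3)
    rim=reg&(z>.064)&(z<.076)&(hsv[...,1]>70)&(hsv[...,0]>50)&(hsv[...,0]<95)
    ne,lab,st,cc=cv2.connectedComponentsWithStats(rim.astype(np.uint8))
    for i in range(1,ne):
        if st[i,4]>150: print(n,'rim',st[i,4],rect(P[lab==i][:,:2]),np.median(P[lab==i][:,2]).round(4))
    jaw=reg&(z>.083)&(z<.093); ne,lab,st,cc=cv2.connectedComponentsWithStats(jaw.astype(np.uint8))
    for i in range(1,ne):
        if st[i,4]>150: print(n,'jaw',st[i,4],rect(P[lab==i][:,:2]),np.median(P[lab==i][:,2]).round(4))
    off=reg&(z>.06)&(z<.082)&(hsv[...,1]<60); ne,lab,st,cc=cv2.connectedComponentsWithStats(off.astype(np.uint8))
    for i in range(1,ne):
        if st[i,4]>60: q=P[lab==i];print(n,'off',st[i,4],rect(q[:,:2]),np.percentile(q[:,2],95).round(4),np.median(im[lab==i],0))
    if n!='wrist':
        org=(hsv[...,0]<20)&(hsv[...,1]>100)&(x>.3)&(x<.75)&(y<-.2)&(y>-.5)&(z>.02)
        t=org&(z>np.nanpercentile(z[org],98)-.006)
        print(n,'rib top',t.sum(),rect(P[t][:,:2]),np.nanmedian(z[t]));
        bk=org&(z>.036)&(z<.05);print(n,'back',bk.sum(),bk.any() and rect(P[bk][:,:2]))
        mat=(im.max(-1)<45)&(x>.3)&(x<.75)&(y<-.2)&(y>-.5)&(z<.012)&(z>-.005)
        if mat.any():print(n,'mat',mat.sum(),rect(clean(P[mat][:,:2])),np.median(z[mat]))
        g=(y>.25)&(y<.45)&(x>.35)&(x<.65)
        for lo,hi in((.098,.108),(.054,.063),(.045,.053)):
            t=g&(z>lo)&(z<hi)&(np.hypot(x-.655,y-.285)>.05); 
            if t.sum()>20: print(n,'gauge',lo,t.sum(),rect(clean(P[t][:,:2])),np.median(z[t]))
```

```text
wrist rim 3127 (array([449. ,  41.1]), array([266. ,  11.2]), 87.5) 0.0691
wrist rim 2843 (array([667.7,  35.2]), array([271.8,  10.4]), 87.5) 0.0691
wrist jaw 3421 (array([560.1, 134.1]), array([63.1, 35.4]), 87.9) 0.0877
wrist jaw 3037 (array([607.3, 132.8]), array([65. , 30.3]), 87.5) 0.0877
wrist off 335 (array([577.4, 139. ]), array([68.5,  1.4]), 87.5) 0.0811 [56. 62. 63.]
wrist off 624 (array([497.4,  -1.6]), array([22.2, 21.7]), 81.2) 0.0785 [75. 78. 84.]
wrist off 616 (array([565.3,  -4.4]), array([24.3, 24.1]), 59.8) 0.0745 [163. 163. 175.]
wrist off 442 (array([488.5, -50.9]), array([29.6, 28.2]), 41.3) 0.0725 [69. 72. 78.]
wrist off 651 (array([551.9, -52.7]), array([34.7, 22.4]), 12.8) 0.0665 [76. 79. 85.]
scene rim 278 (array([452.8,  59.1]), array([299.5,  13. ]), 87.4) 0.0693
scene rim 395 (array([669.4,  50.6]), array([304.5,  14.8]), 87.6) 0.0704
scene jaw 502 (array([582.8, 146.9]), array([91.8, 87.2]), 87.3) 0.0902
scene off 68 (array([497.3,  -1.4]), array([21. , 26.3]), 71.2) 0.0813 [65. 67. 68.]
scene off 72 (array([481.6, -50.3]), array([39.1, 21.7]), 88.8) 0.
[... 1264 characters left out ...]
127. 132.]
side off 243 (array([487. , -30.6]), array([81.9, 26.1]), 74.5) 0.0769 [51. 54. 58.]
side off 112 (array([551.4, -54.7]), array([34.5, 22.7]), 13.7) 0.0657 [76. 80. 84.]
side rib top 396 (array([ 475.3, -348.1]), array([17.7, 55.1]), 79.7) 0.08819559102661997
side back 603 (array([ 475.8, -348.9]), array([32.1, 70.6]), 80.0)
side mat 5683 (array([ 478.7, -360. ]), array([159.7, 129.6]), 6.8) 0.0035077186554474116
side gauge 0.098 37 (array([483.4, 350.9]), array([1.4, 5.6]), 69.5) 0.10059566734061776
side gauge 0.054 75 (array([483.2, 344.1]), array([15.5, 21.5]), 7.5) 0.056237697253013696
side gauge 0.045 165 (array([476.4, 328. ]), array([16.7, 48.1]), 76.7) 0.048145584677643904
```

Request:
{"api": "servo_tool", "payload": {"rows": [[[0,0,0],[-1.2,-0.5,0],1],[[0,0,0],[-2.4,-1,0],1],[[0,0,0],[-3.6,-1.5,0],1],[[0,0,0],[-4.8,-2,0],1],[[0,0,0],[-5.8,-2.46,0],1]]}}

```text
time: 0.65
eef_pos: [0.55, -0.1762, 0.2311]
eef_rot: [0.708, 0.707, -0.0, -0.0]
wrist_force: [-0.1, -0.3, -0.6]
opening: 1.0
grasp_force: 0.0
```

Request:
{"api": "servo_tool", "payload": {"rows": [[[0,0,0],[-1.2,-0.5,0],1],[[0,0,0],[-2.4,-1,0],1],[[0,0,0],[-3.6,-1.5,0],1],[[0,0,0],[-4.8,-2,0],1],[[0,0,0],[-5.8,-2.46,0],1]]}}

```text
time: 1.15
eef_pos: [0.4761, -0.3501, 0.2311]
eef_rot: [0.708, 0.707, -0.0, -0.0]
wrist_force: [0.7, -0.7, 0.1]
opening: 1.0
grasp_force: 0.0
```

Request:
{"api": "servo_tool", "payload": {"rows": [[[0,0,-1.33],[0,0,0],1],[[0,0,-2.66],[0,0,0],1],[[0,0,-3.99],[0,0,0],1],[[0,0,-5.32],[0,0,0],1],[[0,0,-6.63],[0,0,0],1]]}}

```text
time: 1.65
eef_pos: [0.4772, -0.3479, 0.231]
eef_rot: [0.422, 0.907, 0.0, -0.0]
wrist_force: [-0.3, -0.3, -0.2]
opening: 0.998
grasp_force: 0.0
```

Request:
{"api": "servo_tool", "payload": {"rows": [[[0,0,-1.33],[0,0,0],1],[[0,0,-2.66],[0,0,0],1],[[0,0,-3.99],[0,0,0],1],[[0,0,-5.32],[0,0,0],1],[[0,0,-6.63],[0,0,0],1]]}}

```text
time: 2.15
eef_pos: [0.4772, -0.3479, 0.231]
eef_rot: [0.088, 0.996, 0.0, -0.0]
wrist_force: [-0.6, 1.2, 0.3]
opening: 1.0
grasp_force: 0.0
```

```bash
cat >> h.py <<'E'
def rect(p):
    (c,sz,a)=cv2.minAreaRect((p*1000).astype(np.float32)); return np.round(c,1),np.round(sz,1),round(a,1)
def go(x,y,z,tooly=None):
    """print remaining shift (units of 30 mm, current tool axes) and turn about tool z; tooly = desired world angle(deg) of tool y"""
    o=get_obs();M=R.from_quat(o['eef_rot']).as_matrix();d=M.T@(np.array([x,y,z])-o['eef_pos'])/.03
    a=np.degrees(np.arctan2(M[1,1],M[0,1])); t=None if tooly is None else -((tooly-a+90)%180-90)/6
    print('shift',d.round(2),'turn_z',t and round(t,2),'| tcp',o['eef_pos'].round(4),'tooly',a.round(2),'tilt',np.degrees(np.arccos(-M[2,2])).round(2),'t',round(o['time'],2),'F',np.round(o['wrist_force'],1),'op',round(o['opening'],3),'gf',round(float(o['grasp_force']),1),'q7',round(o['joints'][6],2))
E
python3 - <<'E'
from h import *
s=snap('wrist');P=cloud(s);im=s['image'];hsv=cv2.cvtColor(im,cv2.COLOR_RGB2HSV);x,y,z=[P[...,i] for i in range(3)]
org=(hsv[...,0]<20)&(hsv[...,1]>80)&(z>.02)&(z<.12)
t=org&(z>.082);print('rib',t.sum(),rect(P[t][:,:2]),np.median(z[t]))
t=org&(z>.04)&(z<.056);print('back',t.sum(),rect(P[t][:,:2]),np.median(z[t]))
save(s,'w1');go(.477,-.347,.2,79.5)
E
```

```text
rib 1037 (array([ 476. , -346.7]), array([18. , 55.1]), 80.4) 0.08816563586231863
back 978 (array([ 476. , -346.8]), array([34. , 69.4]), 80.4) 0.04813327697303152
shift [0.01 0.03 1.03] turn_z 0.14 | tcp [ 0.4772 -0.348   0.231 ] tooly 80.34 tilt 0.03 t 2.2 F [-0.4 -0.   0.5] op 0.999 gf 0.0 q7 1.9
```

View pics/w1.png

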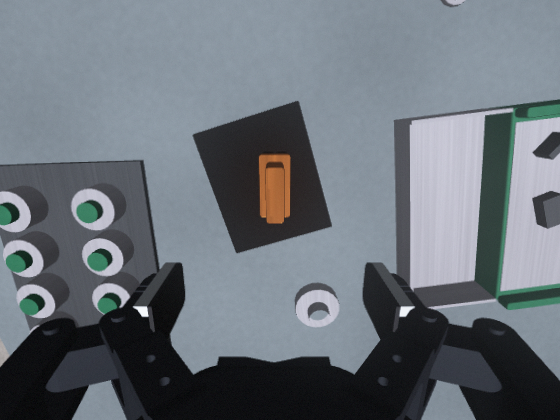

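Request:
{"api": "servo_tool", "payload": {"rows": [[[0,0,0],[0.05,0.03,1.0],1],[[0,0,0],[0.05,0.03,2.2],1],[[0,0,0],[0.05,0.03,3.4],1],[[0,0,0],[0.05,0.03,4.4],1],[[0,0,0],[0.05,0.03,5],1]]}}

```text
time: 2.7
eef_pos: [0.4748, -0.3461, 0.0785]
eef_rot: [0.092, 0.996, 0.001, -0.002]
wrist_force: [0.7, -0.4, -0.2]
opening: 1.004
grasp_force: 0.0
```

Request:
{"api": "servo_tool", "payload": {"rows": [[[0,0,0],[0,0,0.5],1],[[0,0,0],[0,0,0.9],1],[[0,0,0],[0,0,0.9],0],[[0,0,0],[0,0,0.9],0],[[0,0,0],[0,0,0.9],0]]}}

```text
time: 3.2
eef_pos: [0.4767, -0.3473, 0.0553]
eef_rot: [0.091, 0.996, -0.0, 0.001]
wrist_force: [-0.1, 0.3, 0.7]
opening: 0.511
grasp_force: 0.0
```

Request:
{"api": "servo_tool", "payload": {"rows": [[[0,0,0],[0,0,0],0],[[0,0,0],[0,0,0],0],[[0,0,0],[0,0,0],0],[[0,0,0],[0,0,0],0],[[0,0,0],[0,0,0],0]]}}

```text
time: 3.7
eef_pos: [0.4766, -0.3472, 0.0552]
eef_rot: [0.091, 0.996, -0.0, 0.001]
wrist_force: [-1.0, 0.8, 6.6]
opening: 0.207
grasp_force: 59.5
```

Request:
{"api": "servo_tool", "payload": {"rows": [[[0,0,0],[0,0,-0.5],0],[[0,0,0],[0,0,-1.5],0],[[0,0,0],[0,0,-2.5],0],[[0,0,0],[0,0,-3.5],0],[[0,0,0],[0,0,-4],0]]}}

```text
time: 4.2
eef_pos: [0.4768, -0.3474, 0.1779]
eef_rot: [0.091, 0.996, -0.001, 0.002]
wrist_force: [0.3, 0.0, -2.2]
opening: 0.203
grasp_force: 58.7
```

Run:
```python
from h import *
go(.5,0,.2,87.5)
th=np.radians(-2.5);
s=snap('wrist');P=cloud(s);im=s['image'];x,y,z=[P[...,i] for i in range(3)]
hsv=cv2.cvtColor(im,cv2.COLOR_RGB2HSV);org=(hsv[...,0]<20)&(hsv[...,1]>80)&(z>.02)&(z<.25);print('brush back pts',org.sum(),rect(P[org][:,:2]),np.percentile(z[org],[2,50,98]))
mat=(im.max(-1)<45)&(z>-.003)&(z<.01)&(x>.35)&(x<.6)&(y<-.25);print(mat.sum(),mat.any() and rect(P[mat][:,:2]))
s=snap('side');save(s,'s1')
P=cloud(s);im=s['image'];x,y,z=[P[...,i] for i in range(3)]
hsv=cv2.cvtColor(im,cv2.COLOR_RGB2HSV);org=(hsv[...,0]<20)&(hsv[...,1]>100)&(x>.3)&(x<.75)&(y<-.2)&(y>-.5)&(z>.02);print('brush z',np.percentile(z[org],[1,50,99]))
```

```text
shift [ 1.34 11.53 -0.76] turn_z -1.32 | tcp [ 0.4768 -0.3474  0.1779] tooly 79.55 tilt 0.2 t 4.2 F [ 0.3  0.  -2.2] op 0.203 gf 58.7 q7 1.88
brush back pts 8297 (array([ 473.5, -346.9]), array([34.1, 63.4]), 79.7) [0.16201963 0.21010661 0.2120055 ]
3364 (array([ 498.3, -429.1]), array([111.5, 251.7]), 21.6)
brush z [0.152234   0.17325322 0.47589988]
```

Request:
{"api": "servo_tool", "payload": {"rows": [[[0,0,-0.7],[0,0,0],0],[[0,0,-1.32],[0,0,0],0]]}}

```text
time: 4.5
eef_pos: [0.4754, -0.3464, 0.1735]
eef_rot: [0.021, 1.0, 0.0, -0.001]
wrist_force: [-0.6, 0.4, -1.9]
opening: 0.201
grasp_force: 58.6
```

Request:
{"api": "servo_tool", "payload": {"rows": [[[0,0,0],[0,1,0],0],[[0,0,0],[0,2.4,0],0],[[0,0,0],[0,3.8,0],0],[[0,0,0],[0,5.2,0],0],[[0,0,0],[0,6.6,0],0]]}}

```text
time: 5.0
eef_pos: [0.4838, -0.1473, 0.1734]
eef_rot: [0.022, 1.0, 0.0, -0.001]
wrist_force: [0.9, 0.8, -1.9]
opening: 0.204
grasp_force: 58.8
```

Request:
{"api": "servo_tool", "payload": {"rows": [[[0,0,0],[0,1.4,0],0],[[0,0,0],[0,2.8,0],0],[[0,0,0],[0,4.2,0],0],[[0,0,0],[0,5.6,0],0],[[0,0,0],[0,6.6,0],0]]}}

```text
time: 5.5
eef_pos: [0.4925, 0.0517, 0.1736]
eef_rot: [0.021, 1.0, 0.0, -0.001]
wrist_force: [-0.1, -0.3, -1.9]
opening: 0.202
grasp_force: 58.8
```

Request:
{"api": "servo_tool", "payload": {"rows": [[[0,0,0],[0,0,0],0],[[0,0,0],[0,0,0],0]]}}

```text
time: 5.7
eef_pos: [0.4927, 0.049, 0.1735]
eef_rot: [0.021, 1.0, -0.0, -0.001]
wrist_force: [0.4, -0.3, -1.6]
opening: 0.206
grasp_force: 59.0
```

```bash
cat >> h.py <<'E'
def offs(s,show=True):
    P=cloud(s);im=s['image'];hsv=cv2.cvtColor(im,cv2.COLOR_RGB2HSV);x,y,z=[P[...,i] for i in range(3)]
    th=np.radians(-2.5);O=np.array([.5575,.0317]);ex=np.array([np.cos(th),np.sin(th)]);ey=np.array([-ex[1],ex[0]])
    d=np.stack([(P[...,:2]-O)@ex,(P[...,:2]-O)@ey],-1)*1000
    m=(abs(d[...,0])<103)&(d[...,1]<65)&(d[...,1]>-235)&(z<.084)&(((z>.058)&(d[...,1]>-140))|((z>.015)&(d[...,1]<-134)&(d[...,1]>-225)))&(hsv[...,1]<60)
    ne,lab,st,cc=cv2.connectedComponentsWithStats(m.astype(np.uint8))
    for i in range(1,ne):
        if st[i,4]>40: q=d[lab==i]; print('off px',st[i,4],cc[i].round(),'saw mean',q.mean(0).round(),'min',q.min(0).round(),'max',q.max(0).round(),'z',np.percentile(z[lab==i],95).round(3))
def saw(sx,sy):
    th=np.radians(-2.5);ex=np.array([np.cos(th),np.sin(th)]);ey=np.array([-ex[1],ex[0]]);return np.array([.5575,.0317])+(sx*ex+sy*ey)/1000
E
python3 - <<'E'
from h import *
go(*saw(-62,15),.1022,87.5)
for n in('scene','side','wrist'):
    print(n);s=snap(n);offs(s)
    if n!='scene':save(s,n+'2')
E
```

```text
shift [-0.12  0.02  2.38] turn_z 0.01 | tcp [0.4927 0.049  0.1735] tooly 87.59 tilt 0.1 t 5.7 F [ 0.4 -0.3 -1.6] op 0.206 gf 59.0 q7 1.22
scene
off px 77 [276. 201.] saw mean [-54. -37.] min [-70. -49.] max [-45. -26.] z 0.082
off px 82 [260. 202.] saw mean [-69. -85.] min [ -82. -105.] max [-59. -65.] z 0.077
off px 93 [283. 215.] saw mean [ 14. -38.] min [ -5. -51.] max [ 26. -22.] z 0.079
off px 95 [265. 217.] saw mean [  2. -85.] min [-21. -98.] max [ 18. -71.] z 0.072
side
off px 111 [279. 218.] saw mean [  5. -43.] min [ -8. -52.] max [ 22. -25.] z 0.074
off px 259 [253. 230.] saw mean [-67. -66.] min [ -86. -107.] max [-48. -26.] z 0.077
off px 133 [284. 231.] saw mean [ -4. -89.] min [ -22. -101.] max [ 16. -73.] z 0.066
wrist
off px 717 [159. 199.] saw mean [-73. -83.] min [ -86. -104.] max [-61. -66.] z 0.072
off px 885 [215. 215.] saw mean [-61. -35.] min [-71. -49.] max [-47. -25.] z 0.078
off px 936 [168. 271.] saw mean [ -4. -84.] min [-21. -99.] max [ 17. -70.] z 0.066
off px 372 [214. 281.] saw mean [  2. -41.] min [ -7. -51.] max [ 17. -33.] z 0.074
```

Request:
{"api": "servo_tool", "payload": {"rows": [[[0,0,0],[-0.12,0,0.8],0],[[0,0,0],[-0.12,0,1.6],0],[[0,0,0],[-0.12,0,2.1],0],[[0,0,0],[-0.12,0,2.36],0],[[0,0,0],[-0.12,0,2.36],0]]}}

```text
time: 6.35
eef_pos: [0.4966, 0.0476, 0.1027]
eef_rot: [0.023, 1.0, -0.0, -0.001]
wrist_force: [-0.5, 0.0, -1.7]
opening: 0.201
grasp_force: 59.0
```

Request:
{"api": "servo_tool", "payload": {"rows": [[[0,0,0],[0,-0.3,0],0],[[0,0,0],[0,-0.8,0],0],[[0,0,0],[0,-1.3,0],0],[[0,0,0],[0,-1.8,0],0],[[0,0,0],[0,-2.3,0],0]]}}

```text
time: 6.85
eef_pos: [0.4947, -0.0217, 0.1046]
eef_rot: [0.022, 1.0, -0.0, 0.001]
wrist_force: [0.1, 0.5, -2.7]
opening: 0.202
grasp_force: 59.0
```

Request:
{"api": "servo_tool", "payload": {"rows": [[[0,0,0],[0,-0.5,0],0],[[0,0,0],[0,-1.0,0],0],[[0,0,0],[0,-1.5,0],0],[[0,0,0],[0,-2,0],0],[[0,0,0],[0,-2.5,0],0]]}}

```text
time: 7.35
eef_pos: [0.4912, -0.0969, 0.1047]
eef_rot: [0.022, 1.0, -0.0, 0.001]
wrist_force: [0.6, -0.0, -1.6]
opening: 0.204
grasp_force: 59.0
```

Request:
{"api": "servo_tool", "payload": {"rows": [[[0,0,0],[0,0,0],0],[[0,0,0],[0,0,-0.6],0],[[0,0,0],[0,0.3,-1.6],0],[[0,0,0],[-0.6,1.5,-2.0],0],[[0,0,0],[-1.2,2.8,-2.0],0]]}}

```text
time: 7.85
eef_pos: [0.5323, -0.0131, 0.1668]
eef_rot: [0.024, 1.0, -0.0, 0.003]
wrist_force: [1.5, -0.5, -2.2]
opening: 0.203
grasp_force: 59.0
```

Request:
{"api": "servo_tool", "payload": {"rows": [[[0,0,0],[-0.5,1.0,0],0],[[0,0,0],[-1.0,2.0,0],0],[[0,0,0],[-1.0,2.0,0],0]]}}

```text
time: 8.15
eef_pos: [0.5646, 0.0519, 0.1645]
eef_rot: [0.019, 1.0, 0.002, 0.001]
wrist_force: [0.1, -0.2, -1.9]
opening: 0.2
grasp_force: 59.1
```

Run:
```python
from h import *
go(*saw(4,15),.1028,87.5)
for n in('scene','side','wrist'):
    print(n);s=snap(n);offs(s)
    if n!='scene':save(s,n+'3')
```

```text
shift [ 0.08 -0.19  2.05] turn_z 0.06 | tcp [0.5646 0.0519 0.1645] tooly 87.85 tilt 0.26 t 8.15 F [ 0.1 -0.2 -1.9] op 0.2 gf 59.1 q7 1.21
scene
off px 145 [234. 217.] saw mean [ -68. -164.] min [ -99. -179.] max [ -46. -146.] z 0.045
off px 91 [283. 215.] saw mean [ 13. -38.] min [-24. -51.] max [ 27. -22.] z 0.079
off px 92 [265. 217.] saw mean [  1. -86.] min [-20. -99.] max [ 18. -71.] z 0.071
side
off px 112 [279. 218.] saw mean [  5. -43.] min [ -8. -53.] max [ 22. -24.] z 0.074
off px 130 [284. 231.] saw mean [ -4. -89.] min [ -21. -101.] max [ 16. -71.] z 0.066
off px 315 [268. 273.] saw mean [ -74. -168.] min [ -99. -183.] max [ -49. -151.] z 0.041
wrist
off px 1783 [ 71. 113.] saw mean [ -72. -161.] min [-101. -179.] max [ -47. -146.] z 0.042
off px 1155 [152. 201.] saw mean [ -3. -84.] min [ -20. -100.] max [ 16. -70.] z 0.066
off px 1001 [210. 215.] saw mean [  7. -35.] min [ -7. -51.] max [ 24. -21.] z 0.074
```

View pics/wrist3.png

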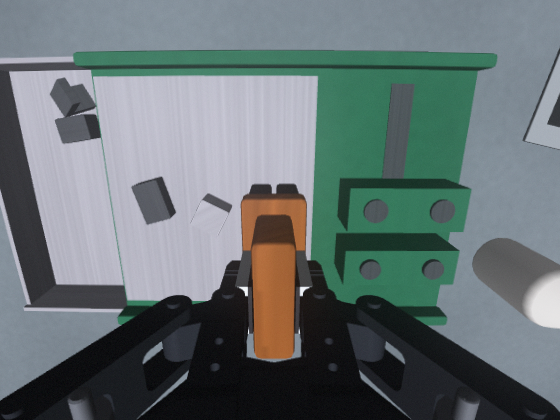

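Request:
{"api": "servo_tool", "payload": {"rows": [[[0,0,0],[0.08,0,0.8],0],[[0,0,0],[0.08,0,1.6],0],[[0,0,0],[0.08,0,2.0],0],[[0,0,0],[0.08,0,2.05],0],[[0,0,0],[0.08,0,2.05],0]]}}

```text
time: 8.8
eef_pos: [0.5607, 0.0451, 0.1023]
eef_rot: [0.022, 1.0, -0.0, 0.0]
wrist_force: [0.0, -0.8, -0.9]
opening: 0.198
grasp_force: 59.5
```

Request:
{"api": "servo_tool", "payload": {"rows": [[[0,0,0],[0,-0.3,0],0],[[0,0,0],[0,-0.8,0],0],[[0,0,0],[0,-1.3,0],0],[[0,0,0],[0,-1.8,0],0],[[0,0,0],[0,-2.3,0],0]]}}

```text
time: 9.3
eef_pos: [0.5578, -0.0248, 0.1023]
eef_rot: [0.022, 1.0, 0.0, 0.0]
wrist_force: [-0.1, 2.4, 0.4]
opening: 0.201
grasp_force: 59.7
```

Request:
{"api": "servo_tool", "payload": {"rows": [[[0,0,0],[0,-0.5,0],0],[[0,0,0],[0,-1.0,0],0],[[0,0,0],[0,-1.5,0],0],[[0,0,0],[0,-2,0],0],[[0,0,0],[0,-2.6,0],0]]}}

```text
time: 9.8
eef_pos: [0.5538, -0.1024, 0.1018]
eef_rot: [0.022, 1.0, -0.0, -0.0]
wrist_force: [0.6, -0.4, -1.5]
opening: 0.201
grasp_force: 59.6
```

Request:
{"api": "servo_tool", "payload": {"rows": [[[0,0,0],[0,0,0],0],[[0,0,0],[0,0,-0.6],0],[[0,0,0],[0,0.3,-1.6],0],[[0,0,0],[0,1.0,-2.6],0],[[0,0,0],[0,2,-3.0],0]]}}

```text
time: 10.3
eef_pos: [0.5579, -0.0421, 0.1947]
eef_rot: [0.023, 1.0, -0.0, 0.002]
wrist_force: [0.6, 0.7, -1.4]
opening: 0.202
grasp_force: 59.7
```

Request:
{"api": "servo_tool", "payload": {"rows": [[[0,0,0],[0,1.0,0],0],[[0,0,0],[0,2.0,0],0],[[0,0,0],[0,2.0,0],0]]}}

```text
time: 10.6
eef_pos: [0.5591, 0.0246, 0.1923]
eef_rot: [0.019, 1.0, 0.001, 0.0]
wrist_force: [-0.3, 0.7, -1.9]
opening: 0.204
grasp_force: 59.6
```

Run:
```python
from h import *
go(*saw(4,15),.1028,87.5)
for n in('scene','side','wrist'):
    print(n);s=snap(n);offs(s)
    if n!='scene':save(s,n+'4')
    if n=='wrist':np.savez('wrist4',**{k:s[k] for k in('image','z_map','intrinsics','dist_coeffs','eye','rotation')})
```

```text
shift [-0.07  0.73  2.98] turn_z 0.06 | tcp [0.5591 0.0246 0.1923] tooly 87.88 tilt 0.16 t 10.6 F [-0.3  0.7 -1.9] op 0.204 gf 59.6 q7 1.27
scene
off px 232 [233. 221.] saw mean [ -55. -172.] min [ -99. -204.] max [ -19. -146.] z 0.044
off px 86 [239. 237.] saw mean [  19. -169.] min [   2. -181.] max [  30. -157.] z 0.034
side
off px 162 [308. 266.] saw mean [  12. -173.] min [   2. -183.] max [  26. -158.] z 0.029
off px 315 [268. 273.] saw mean [ -74. -168.] min [ -99. -184.] max [ -47. -151.] z 0.041
off px 139 [290. 278.] saw mean [ -37. -188.] min [ -49. -205.] max [ -21. -170.] z 0.021
wrist
off px 2216 [112. 130.] saw mean [ -59. -170.] min [-100. -205.] max [ -20. -147.] z 0.042
off px 655 [126. 202.] saw mean [  14. -166.] min [   2. -181.] max [  26. -156.] z 0.029
```

View pics/wrist4.png

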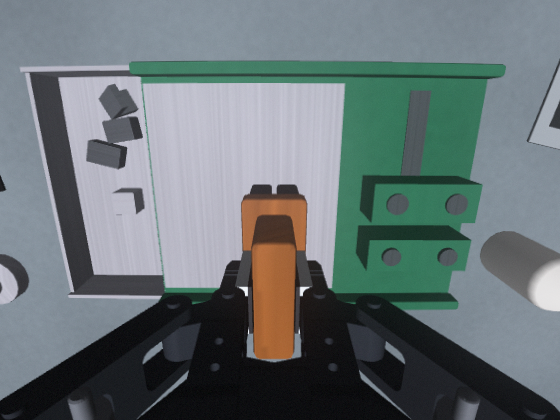

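Request:
{"api": "servo_tool", "payload": {"rows": [[[0,0,0],[0.17,-1,0],0],[[0,0,0],[0.4,-2.4,0],0],[[0,0,0],[0.63,-3.8,0],0],[[0,0,0],[0.87,-5.2,0],0],[[0,0,0],[1.09,-6.44,0],0]]}}

```text
time: 11.25
eef_pos: [0.5169, -0.1766, 0.1919]
eef_rot: [0.023, 1.0, -0.001, -0.0]
wrist_force: [-0.1, 0.4, -1.9]
opening: 0.201
grasp_force: 59.6
```

Request:
{"api": "servo_tool", "payload": {"rows": [[[0,0,0],[0.24,-1.4,0],0],[[0,0,0],[0.48,-2.8,0],0],[[0,0,0],[0.72,-4.2,0],0],[[0,0,0],[0.95,-5.6,0],0],[[0,0,0],[1.09,-6.44,0],0]]}}

```text
time: 11.75
eef_pos: [0.474, -0.3698, 0.1917]
eef_rot: [0.025, 1.0, -0.001, -0.001]
wrist_force: [-0.3, -1.0, -2.2]
opening: 0.201
grasp_force: 59.7
```

Request:
{"api": "servo_tool", "payload": {"rows": [[[0,0,0],[0,0,1],0],[[0,0,0],[0,0,2],0],[[0,0,0],[0,0,2.8],0],[[0,0,0],[0,0,2.8],0]]}}

```text
time: 12.15
eef_pos: [0.4739, -0.3642, 0.1044]
eef_rot: [0.023, 1.0, 0.002, -0.003]
wrist_force: [-0.1, 0.0, -2.2]
opening: 0.201
grasp_force: 59.4
```

Run:
```python
from h import *
s=snap('wrist');Tc=np.array(s['tool_from_camera'])
K=np.array(s['intrinsics']);D=np.array(s['dist_coeffs'])
im=cv2.imread('pics/w1.png'); m=((im.max(-1)<50)&(np.indices(im.shape[:2])[1]>185)&(np.indices(im.shape[:2])[0]<258)&(np.indices(im.shape[:2])[1]<340)).astype(np.uint8)
h=cv2.convexHull(max(cv2.findContours(m,0,2)[0],key=cv2.contourArea))
a=np.radians(80.34);M=np.array([[-np.sin(a),np.cos(a),0],[np.cos(a),np.sin(a),0],[0,0,-1]]);T=np.eye(4);T[:3,:3]=M;T[:3,3]=[.4772,-.348,.231];T=T@Tc
u=cv2.undistortPoints(h.astype(np.float64),K,D).reshape(-1,2);r=np.c_[u,np.ones(len(u))]@T[:3,:3].T
p=T[:3,3]+r*((.004-T[2,3])/r[:,2:]);print('mat',rect(p[:,:2]))
# gauge check brush bottom & pose now
go(.4795,-.359,.0562)
```

```text
mat (array([ 478.9, -359.6]), array([157.5, 127.6]), 7.3)
shift [-0.14  0.19  1.68] turn_z None | tcp [ 0.4752 -0.3647  0.1066] tooly 87.39 tilt 0.22 t 12.2 F [-0.4 -0.3 -1.4] op 0.202 gf 59.4 q7 1.99
```

Request:
{"api": "servo_tool", "payload": {"rows": [[[0,0,0],[-0.13,0.17,0.4],0],[[0,0,0],[-0.13,0.17,0.9],0],[[0,0,0],[-0.13,0.17,1.3],0],[[0,0,0],[-0.13,0.17,1.55],0],[[0,0,0],[-0.13,0.17,1.67],0]]}}

```text
time: 12.7
eef_pos: [0.4808, -0.3592, 0.0568]
eef_rot: [0.022, 1.0, 0.0, -0.001]
wrist_force: [-0.3, -0.0, -1.1]
opening: 0.201
grasp_force: 59.6
```

Request:
{"api": "servo_tool", "payload": {"rows": [[[0,0,0],[0,0,0],0],[[0,0,0],[0,0,0],0]]}}

```text
time: 12.9
eef_pos: [0.4815, -0.3596, 0.0582]
eef_rot: [0.022, 1.0, -0.0, 0.0]
wrist_force: [-0.3, -0.0, -2.1]
opening: 0.201
grasp_force: 59.6
```

```bash
python3 -c "
from h import *
go(.479,-.3594,.0556)"
```

```text
shift [0.08 0.   0.09] turn_z None | tcp [ 0.4815 -0.3596  0.0582] tooly 87.48 tilt 0.03 t 12.9 F [-0.3 -0.  -2.1] op 0.201 gf 59.6 q7 1.96
```

Request:
{"api": "servo_tool", "payload": {"rows": [[[0,0,0],[0.08,0,0.05],0],[[0,0,0],[0.08,0,0.09],0],[[0,0,0],[0.08,0,0.09],1],[[0,0,0],[0.08,0,0.09],1],[[0,0,0],[0.08,0,0.09],1]]}}

```text
time: 13.4
eef_pos: [0.4791, -0.3594, 0.0555]
eef_rot: [0.022, 1.0, -0.0, 0.0]
wrist_force: [1.3, -0.3, 0.8]
opening: 0.705
grasp_force: 0.0
```

Request:
{"api": "servo_tool", "payload": {"rows": [[[0,0,0],[0,0,0],1],[[0,0,0],[0,0,-0.4],1],[[0,0,0],[0,0,-1.4],1],[[0,0,0],[0,0,-2.8],1],[[0,0,0],[0,0,-4.2],1]]}}

```text
time: 13.9
eef_pos: [0.4786, -0.359, 0.1832]
eef_rot: [0.022, 1.0, 0.0, -0.0]
wrist_force: [1.2, -0.7, -0.0]
opening: 1.001
grasp_force: 0.0
```

Request:
{"api": "servo_tool", "payload": {"rows": [[[0,0,1.2],[0,0,-1.2],1],[[0,0,2.5],[0,0,-2],1],[[0,0,3.8],[0,0,-2],1],[[0,0,5],[0,0,-2],1]]}}

```text
time: 14.3
eef_pos: [0.4793, -0.3595, 0.2436]
eef_rot: [0.283, 0.959, -0.0, 0.002]
wrist_force: [0.2, 0.2, -1.2]
opening: 0.998
grasp_force: 0.0
```

Request:
{"api": "servo_tool", "payload": {"rows": [[[0,0,1.3],[0,0,0],1],[[0,0,2.6],[0,0,0],1],[[0,0,3.9],[0,0,0],1],[[0,0,5],[0,0,0],1]]}}

```text
time: 14.7
eef_pos: [0.4789, -0.3591, 0.2423]
eef_rot: [0.521, 0.853, 0.0, 0.0]
wrist_force: [-0.9, -0.6, -0.5]
opening: 0.997
grasp_force: 0.0
```

Request:
{"api": "servo_tool", "payload": {"rows": [[[0,0,1.3],[0,0,0],1],[[0,0,2.6],[0,0,0],1],[[0,0,3.9],[0,0,0],1],[[0,0,5],[0,0,0],1],[[0,0,5],[0,0,0],1]]}}

```text
time: 15.2
eef_pos: [0.479, -0.3591, 0.2421]
eef_rot: [0.723, 0.691, 0.0, 0.0]
wrist_force: [-0.9, 0.1, 1.0]
opening: 1.0
grasp_force: 0.0
```

Run:
```python
from h import *
go(.495,.357,.25)
s=snap('wrist');save(s,'w5');P=cloud(s);im=s['image'];hsv=cv2.cvtColor(im,cv2.COLOR_RGB2HSV);x,y,z=[P[...,i] for i in range(3)]
org=(hsv[...,0]<20)&(hsv[...,1]>80)&(z>.02)&(z<.12)&(y<-.25)
t=org&(z>.082);print('rib',t.sum(),t.any() and rect(P[t][:,:2]),np.median(z[t]))
mat=(im.max(-1)<45)&(z>-.003)&(z<.009)&(x>.37)&(x<.58)&(y<-.27)&(y>-.45);print(mat.sum(),mat.any() and rect(P[mat][:,:2]))
```

```text
shift [23.87 -0.55 -0.27] turn_z None | tcp [ 0.479  -0.3591  0.2421] tooly -2.59 tilt 0.05 t 15.2 F [-0.9  0.1  1. ] op 1.0 gf 0.0 q7 0.54
rib 1020 (array([ 479.2, -358.8]), array([17.9, 56. ]), 87.3) 0.08815500344940108
7470 (array([ 478.6, -359.3]), array([156.8, 127.9]), 6.9)
```

Brush is mat-centred within about 1 mm. On to the gauge.

Request:
{"api": "servo_tool", "payload": {"rows": [[[0,0,0],[1,0,-0.1],1],[[0,0,0],[2.4,0,-0.2],1],[[0,0,0],[3.8,0,-0.27],1],[[0,0,0],[5.2,0,-0.27],1],[[0,0,0],[6.6,0,-0.27],1]]}}

```text
time: 15.75
eef_pos: [0.4875, -0.1599, 0.25]
eef_rot: [0.721, 0.693, 0.0, 0.0]
wrist_force: [2.1, 0.7, 0.4]
opening: 1.002
grasp_force: 0.0
```

Request:
{"api": "servo_tool", "payload": {"rows": [[[0,0,0],[1.4,0,0],1],[[0,0,0],[2.8,0,0],1],[[0,0,0],[4.2,0,0],1],[[0,0,0],[5.6,0,0],1],[[0,0,0],[7,0,0],1]]}}

```text
time: 16.25
eef_pos: [0.4967, 0.05, 0.25]
eef_rot: [0.721, 0.693, 0.0, 0.0]
wrist_force: [0.5, -0.6, 0.5]
opening: 1.0
grasp_force: 0.0
```

Request:
{"api": "servo_tool", "payload": {"rows": [[[0,0,0],[1.4,0,0],1],[[0,0,0],[2.8,-0.1,0],1],[[0,0,0],[4.2,-0.2,0],1],[[0,0,0],[5.6,-0.4,0],1],[[0,0,0],[7,-0.5,0],1]]}}

```text
time: 16.75
eef_pos: [0.4905, 0.2605, 0.25]
eef_rot: [0.721, 0.693, 0.0, 0.0]
wrist_force: [0.5, -0.8, -0.4]
opening: 0.998
grasp_force: 0.0
```

Request:
{"api": "servo_tool", "payload": {"rows": [[[0,0,0],[1.4,0,0],1],[[0,0,0],[2.8,0,0],1],[[0,0,0],[3.2,0,0],1],[[0,0,0],[3.2,0,0],1]]}}

```text
time: 17.15
eef_pos: [0.4943, 0.3569, 0.2492]
eef_rot: [0.72, 0.694, 0.0, -0.001]
wrist_force: [0.3, 0.5, -0.7]
opening: 0.997
grasp_force: 0.0
```

```bash
cat > gz.py <<'E'
from h import *
s=snap('wrist');P=cloud(s);im=s['image'];x,y,z=[P[...,i] for i in range(3)]
for nm,lo,hi in(('grip',.097,.108),('shoulder',.0545,.0605),('stand',.046,.053)):
    t=(z>lo)&(z<hi)&(abs(x-.49)<.08)&(abs(y-.36)<.08)
    ne,lab,st,cc=cv2.connectedComponentsWithStats(t.astype(np.uint8))
    for i in range(1,ne):
        if st[i,4]>40: q=P[lab==i];print(nm,st[i,4],cc[i].round(),rect(q[:,:2]),np.median(q[:,2]).round(4))
E
python3 - <<'E'
from gz import *
go(.495,.357,.25);save(s,'w6')
E
```

```text
grip 696 [266. 186.] (array([486.8, 364.9]), array([30.3, 21.9]), 76.1) 0.1024
shoulder 843 [267. 171.] (array([486.8, 364.9]), array([60.4, 34. ]), 76.0) 0.0574
stand 2486 [267. 172.] (array([486.9, 366. ]), array([90.2, 60.1]), 76.0) 0.0494
shift [ 0.08 -0.   -0.03] turn_z None | tcp [0.495  0.3546 0.2492] tooly -2.34 tilt 0.04 t 17.2 F [ 0.6 -0.7 -0.4] op 1.001 gf 0.0 q7 -0.85
```

View pics/w6.png

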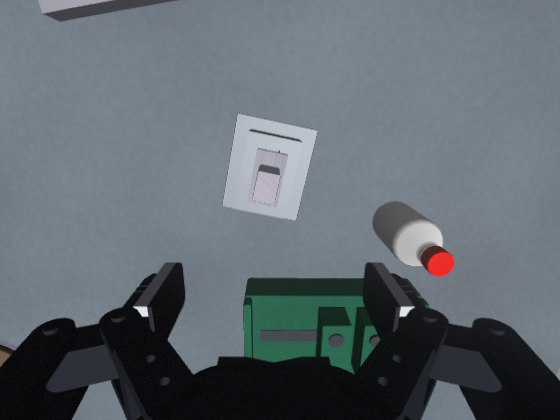

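Request:
{"api": "servo_tool", "payload": {"rows": [[[0,0,1],[0,0,0],1],[[0,0,1.94],[0,0,0],1],[[0,0,1.94],[0,0,0],1],[[0,0,1.94],[0,0,0],1]]}}

```text
time: 17.6
eef_pos: [0.4958, 0.353, 0.2496]
eef_rot: [0.788, 0.615, 0.0, 0.0]
wrist_force: [0.3, 1.0, 0.2]
opening: 1.002
grasp_force: 0.0
```

Run:
```python
from gz import *
go(.4868,.3649,.064,-14)
```

```text
grip 697 [262. 184.] (array([487.2, 365.4]), array([29.2, 22. ]), 77.0) 0.1023
shoulder 848 [264. 169.] (array([486.6, 365.1]), array([59.6, 33.6]), 76.0) 0.0574
stand 2531 [263. 171.] (array([486.8, 365.4]), array([89.5, 60.1]), 76.1) 0.0494
shift [ 0.3  -0.38  6.19] turn_z -0.01 | tcp [0.4957 0.3534 0.2496] tooly -14.07 tilt 0.04 t 17.65 F [ 0.3 -0.7  0.2] op 0.999 gf 0.0 q7 -1.04
```

Request:
{"api": "servo_tool", "payload": {"rows": [[[0,0,0],[0.31,-0.37,0.4],1],[[0,0,0],[0.31,-0.37,1.5],1],[[0,0,0],[0.31,-0.37,2.8],1],[[0,0,0],[0.31,-0.37,3.8],1],[[0,0,0],[0.31,-0.37,4.3],1]]}}

```text
time: 18.15
eef_pos: [0.4845, 0.3659, 0.1167]
eef_rot: [0.788, 0.615, -0.002, -0.0]
wrist_force: [-0.3, 0.1, -0.1]
opening: 0.998
grasp_force: 0.0
```

```bash
python3 -c "
from h import *
go(.4869,.3652,.064,-14)"
```

```text
shift [0.   0.09 1.76] turn_z -0.01 | tcp [0.4845 0.3659 0.1167] tooly -14.04 tilt 0.27 t 18.15 F [-0.3  0.1 -0.1] op 0.998 gf 0.0 q7 -1.11
```

Request:
{"api": "servo_tool", "payload": {"rows": [[[0,0,0],[0,0.04,0.6],1],[[0,0,0],[0,0.04,1.2],1],[[0,0,0],[0,0.04,1.7],1],[[0,0,0],[0,0.04,1.8],1],[[0,0,0],[0,0.04,1.8],1]]}}

```text
time: 18.65
eef_pos: [0.4876, 0.3663, 0.0661]
eef_rot: [0.789, 0.615, -0.0, -0.0]
wrist_force: [-0.4, 0.5, 0.6]
opening: 0.998
grasp_force: 0.0
```

```bash
python3 -c "
from h import *
go(.4869,.3652,.064,-14)"
```

```text
shift [-0.04 -0.01  0.07] turn_z -0.02 | tcp [0.4876 0.3663 0.0661] tooly -14.13 tilt 0.03 t 18.65 F [-0.4  0.5  0.6] op 0.998 gf 0.0 q7 -1.13
```

Request:
{"api": "servo_tool", "payload": {"rows": [[[0,0,0],[-0.03,-0.01,0.04],0],[[0,0,0],[-0.03,-0.01,0.04],0],[[0,0,0],[-0.03,-0.01,0.04],0],[[0,0,0],[-0.03,-0.01,0.04],0],[[0,0,0],[-0.03,-0.01,0.04],0]]}}

```text
time: 19.15
eef_pos: [0.4876, 0.3655, 0.0656]
eef_rot: [0.789, 0.615, 0.0, -0.0]
wrist_force: [-0.7, -0.1, 3.5]
opening: 0.252
grasp_force: 59.3
```

Request:
{"api": "servo_tool", "payload": {"rows": [[[0,0,0],[0,0,0],0],[[0,0,0],[0,0,0],0],[[0,0,0],[0,0,0],0]]}}

```text
time: 19.45
eef_pos: [0.4876, 0.3655, 0.0656]
eef_rot: [0.789, 0.615, 0.0, 0.0]
wrist_force: [-1.1, -0.7, 5.8]
opening: 0.25
grasp_force: 59.5
```

```bash
python3 -c "
from h import *
go(.4869,.3652,.064,-14);print(get_obs()['eef_pos'])"
```

```text
shift [-0.02 -0.02  0.05] turn_z -0.03 | tcp [0.4876 0.3655 0.0656] tooly -14.16 tilt 0.04 t 19.45 F [-1.1 -0.7  5.8] op 0.25 gf 59.5 q7 -1.13
[0.48758925 0.3655372  0.06562285]
```

Request:
{"api": "servo_tool", "payload": {"rows": [[[0,0,0],[0,0,-0.3],0],[[0,0,0],[0,0,-1.0],0],[[0,0,0],[0,0,-2.0],0],[[0,0,0],[0,0,-3.2],0],[[0,0,0],[0,0,-4.2],0]]}}

```text
time: 19.95
eef_pos: [0.4873, 0.3652, 0.1928]
eef_rot: [0.789, 0.615, -0.0, -0.0]
wrist_force: [-0.5, 0.3, -2.7]
opening: 0.249
grasp_force: 58.9
```

Run:
```python
from h import *
# now, stand slot visible w/o gauge; also refine saw
s=snap('wrist');P=cloud(s);x,y,z=[P[...,i] for i in range(3)]
t=(z>.046)&(z<.053)&(abs(x-.487)<.05)&(abs(y-.366)<.06);print('stand',rect(P[t][:,:2]))
t=(z>.15)&(z<.25);print('held',t.sum())
go(*saw(23,115),.2,-2.5)
```

```text
stand (array([491.5, 383.7]), array([53.4, 60.1]), 76.1)
held 17853
shift [-6.37  4.92 -0.08] turn_z -1.94 | tcp [0.4891 0.3669 0.1981] tooly -14.16 tilt 0.42 t 20.0 F [1.4 1.7 2.1] op 0.25 gf 59.0 q7 -1.08
```

Request:
{"api": "servo_tool", "payload": {"rows": [[[0,0,0],[-0.8,0.6,0],0],[[0,0,0],[-1.6,1.2,0],0],[[0,0,0],[-2.4,1.8,0],0],[[0,0,0],[-3.2,2.46,0],0]]}}

```text
time: 20.4
eef_pos: [0.5353, 0.253, 0.1909]
eef_rot: [0.789, 0.615, -0.0, -0.0]
wrist_force: [0.1, 0.2, -1.9]
opening: 0.253
grasp_force: 58.9
```

Request:
{"api": "servo_tool", "payload": {"rows": [[[0,0,0],[-0.8,0.6,0],0],[[0,0,0],[-1.6,1.2,0],0],[[0,0,0],[-2.4,1.8,0],0],[[0,0,0],[-3.17,2.46,0],0]]}}

```text
time: 20.8
eef_pos: [0.5836, 0.1426, 0.1909]
eef_rot: [0.789, 0.615, -0.0, -0.0]
wrist_force: [0.2, 0.1, -2.1]
opening: 0.25
grasp_force: 58.9
```

Request:
{"api": "servo_tool", "payload": {"rows": [[[0,0,-1],[0,0,0],0],[[0,0,-1.94],[0,0,0],0],[[0,0,-1.94],[0,0,0],0],[[0,0,-1.94],[0,0,0],0]]}}

```text
time: 21.2
eef_pos: [0.5835, 0.1439, 0.1909]
eef_rot: [0.723, 0.69, -0.0, -0.0]
wrist_force: [-1.1, -0.1, -2.4]
opening: 0.251
grasp_force: 59.0
```

```bash
cat > jz.py <<'E'
from h import *
def jaws(n='wrist'):
    s=snap(n);P=cloud(s);x,y,z=[P[...,i] for i in range(3)]
    hsv=cv2.cvtColor(s['image'],cv2.COLOR_RGB2HSV)
    th=np.radians(-2.5);ex=np.array([np.cos(th),np.sin(th)]);ey=np.array([-ex[1],ex[0]])
    d=np.stack([(P[...,:2]-[.5575,.0317])@ex,(P[...,:2]-[.5575,.0317])@ey],-1)*1000
    t=(z>.084)&(z<.092)&(abs(d[...,0])<80)&(d[...,1]>60)&(d[...,1]<170)
    ne,lab,st,cc=cv2.connectedComponentsWithStats(t.astype(np.uint8))
    for i in range(1,ne):
        if st[i,4]>60: q=d[lab==i];print(n,'jaw',st[i,4],cc[i].round(),'saw',rect(q/1000),'lo',np.percentile(q,1,axis=0).round(1),'hi',np.percentile(q,99,axis=0).round(1),np.median(z[lab==i]).round(4))
    # rims
    t=(z>.066)&(z<.073)&(hsv[...,1]>70)&(abs(abs(d[...,0])-110)<12)
    for sg in(-1,1):
        q=d[t&(d[...,0]*sg>0)]; 
        if len(q)>50: print('rim',len(q),np.percentile(q,[1,99],axis=0).round(1).tolist())
    return s
E
python3 - <<'E'
from jz import *
s=jaws();save(s,'w7');jaws('scene');jaws('side');go(*saw(23,115),.2,-2.5)
E
```

```text
wrist jaw 2993 [242. 188.] saw (array([ -2.2, 116.2]), array([34.4, 90.4]), 0.1) lo [-19.1  73.8] hi [ 14.7 161.1] 0.0876
wrist jaw 2626 [306. 190.] saw (array([ 45.8, 115.9]), array([29.8, 90.6]), 0.2) lo [31.  73.6] hi [ 60.3 160.9] 0.0876
rim 2106 [[-113.7, -115.1], [-104.0, 174.0]]
rim 1783 [[105.2, 13.5], [114.6, 173.9]]
scene jaw 424 [335. 203.] saw (array([ 20. , 116.6]), array([85.6, 92.2]), 1.5) lo [-21.1  71.3] hi [ 61.8 161.3] 0.09
rim 176 [[-113.3, -124.9], [-102.0, 138.1]]
rim 274 [[104.8, -125.8], [117.4, 168.9]]
side jaw 186 [268. 181.] saw (array([ 43.7, 113.7]), array([31.1, 90.2]), 0.0) lo [28.9 69.3] hi [ 59.  158.6] 0.0866
side jaw 223 [251. 184.] saw (array([ -4.1, 115.1]), array([34.7, 91.6]), 0.9) lo [-20.8  70.1] hi [ 13.4 160.6] 0.0865
rim 281 [[-115.6, -127.7], [-106.4, 168.2]]
rim 242 [[103.3, -128.9], [113.8, 166.4]]
shift [ 0.05  0.06 -0.3 ] turn_z -0.02 | tcp [0.5836 0.1441 0.191 ] tooly -2.59 tilt 0.01 t 21.35 F [ 1.1 -0.2 -1.9] op 0.252 gf 59.0 q7 -0.47
```

View pics/w7.png

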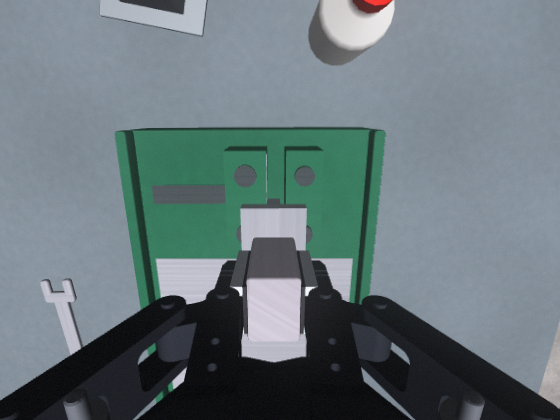

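Request:
{"api": "servo_tool", "payload": {"rows": [[[0,0,-0.03],[0.08,0.06,0.5],0],[[0,0,-0.03],[0.08,0.06,1.1],0],[[0,0,-0.03],[0.08,0.06,1.6],0],[[0,0,-0.03],[0.08,0.06,1.6],0],[[0,0,-0.03],[0.08,0.06,1.6],0]]}}

```text
time: 21.85
eef_pos: [0.5855, 0.1463, 0.1425]
eef_rot: [0.721, 0.693, -0.0, -0.0]
wrist_force: [0.3, 0.5, -1.1]
opening: 0.253
grasp_force: 59.0
```

Run:
```python
from jz import *
go(*saw(23.1,116),.1036,-2.4)
s=jaws();P=cloud(s);im=s['image'];save(s,'w8')
s=snap('side');cv2.imwrite('pics/s8.png',cv2.resize(s['image'][120:260,180:370,::-1],(760,560),interpolation=2))
```

```text
shift [0.01 0.01 1.3 ] turn_z 0.01 | tcp [0.5855 0.1463 0.1425] tooly -2.34 tilt 0.07 t 21.85 F [ 0.3  0.5 -1.1] op 0.253 gf 59.0 q7 -0.48
wrist jaw 3877 [232. 204.] saw (array([ -2.3, 117.5]), array([87.6, 34.4]), 89.8) lo [-19.1  84.3] hi [ 14.5 161.1] 0.0876
wrist jaw 3107 [312. 202.] saw (array([ 45.9, 123.8]), array([30. , 75.2]), 0.6) lo [30.8 92.8] hi [ 60.3 161.1] 0.0876
rim 2571 [[-113.6, -79.8], [-104.0, 174.5]]
rim 2229 [[104.8, -39.6], [114.4, 174.1]]
```

View pics/s8.png

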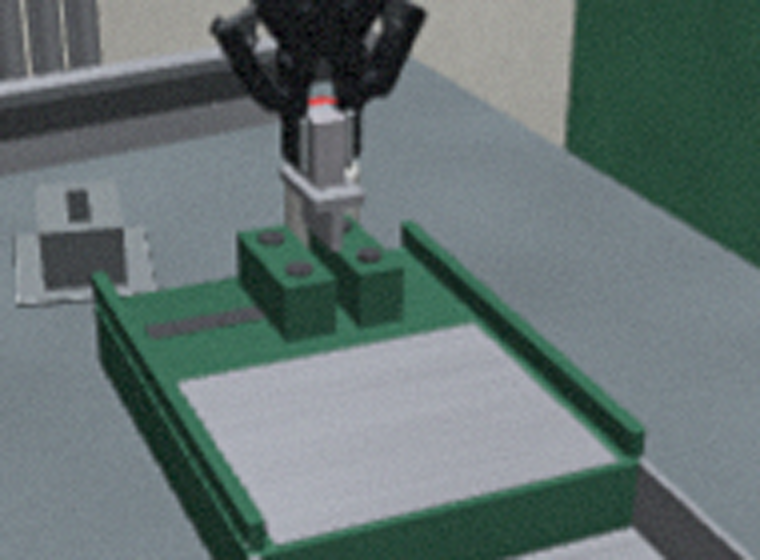

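Request:
{"api": "servo_tool", "payload": {"rows": [[[0,0,0],[0,0,0.2],0],[[0,0,0],[0,0,0.4],0],[[0,0,0],[0,0,0.6],0],[[0,0,0],[0,0,0.6],0]]}}

```text
time: 22.35
eef_pos: [0.585, 0.146, 0.1239]
eef_rot: [0.721, 0.693, -0.001, -0.0]
wrist_force: [-0.3, -0.2, -3.2]
opening: 0.251
grasp_force: 59.0
```

Request:
{"api": "servo_tool", "payload": {"rows": [[[0,0,0],[0,0,0.2],0],[[0,0,0],[0,0,0.4],0],[[0,0,0],[0,0,0.6],0],[[0,0,0],[0,0,0.6],0]]}}

```text
time: 22.75
eef_pos: [0.585, 0.146, 0.1059]
eef_rot: [0.721, 0.693, -0.001, -0.0]
wrist_force: [-1.5, -0.4, -1.8]
opening: 0.251
grasp_force: 59.0
```

Run:
```python
from jz import *
go(*saw(23.1,116),.1036,-2.4)
```

```text
shift [0.02 0.02 0.08] turn_z 0.01 | tcp [0.585  0.146  0.1059] tooly -2.34 tilt 0.1 t 22.75 F [-1.5 -0.4 -1.8] op 0.251 gf 59.0 q7 -0.5
```

Request:
{"api": "servo_tool", "payload": {"rows": [[[0,0,0],[0,0,0.05],0],[[0,0,0],[0,0,0.08],0],[[0,0,0],[0,0,0.08],0]]}}

```text
time: 23.05
eef_pos: [0.5858, 0.1463, 0.1048]
eef_rot: [0.721, 0.693, 0.0, 0.0]
wrist_force: [-0.6, -0.8, -2.3]
opening: 0.252
grasp_force: 59.0
```

Request:
{"api": "servo_tool", "payload": {"rows": [[[0,0,0],[0,0,0.02],0],[[0,0,0],[0,0,0.02],0]]}}

```text
time: 23.25
eef_pos: [0.5858, 0.1462, 0.1042]
eef_rot: [0.721, 0.693, 0.0, 0.0]
wrist_force: [0.0, 0.1, -2.1]
opening: 0.25
grasp_force: 59.0
```

Request:
{"api": "servo_tool", "payload": {"rows": [[[0,0,0],[0,0,0.02],0],[[0,0,0],[0,0,0.02],0]]}}

```text
time: 23.45
eef_pos: [0.5858, 0.1463, 0.1037]
eef_rot: [0.721, 0.693, 0.0, 0.0]
wrist_force: [-1.4, -0.3, -1.2]
opening: 0.247
grasp_force: 59.2
```

Request:
{"api": "servo_tool", "payload": {"rows": [[[0,0,0],[0,0,0.02],0],[[0,0,0],[0,0,0.02],0]]}}

```text
time: 23.65
eef_pos: [0.5858, 0.1463, 0.1036]
eef_rot: [0.721, 0.693, 0.0, 0.0]
wrist_force: [-2.4, -1.1, 4.6]
opening: 0.245
grasp_force: 59.9
```

Request:
{"api": "servo_tool", "payload": {"rows": [[[0,0,0],[0,0,0.02],0],[[0,0,0],[0,0,0.02],0]]}}

```text
time: 23.85
eef_pos: [0.5858, 0.1463, 0.1036]
eef_rot: [0.721, 0.692, 0.0, 0.0]
wrist_force: [-4.3, -2.0, 10.8]
opening: 0.249
grasp_force: 60.7
```

Request:
{"api": "servo_tool", "payload": {"rows": [[[0,0,0],[0,0,-0.03],0],[[0,0,0],[0,0,-0.03],1],[[0,0,0],[0,0,-0.03],1],[[0,0,0],[0,0,-0.03],1],[[0,0,0],[0,0,-0.03],1]]}}

```text
time: 24.35
eef_pos: [0.5857, 0.1463, 0.1031]
eef_rot: [0.721, 0.693, -0.0, -0.0]
wrist_force: [-0.3, 0.3, -0.3]
opening: 0.913
grasp_force: 0.0
```

Request:
{"api": "servo_tool", "payload": {"rows": [[[0,0,0],[0,0,0],1],[[0,0,0],[0,0,0],1],[[0,0,0],[0,0,-0.5],1],[[0,0,0],[0,0,-1.5],1],[[0,0,0],[0,0,-2.5],1]]}}

```text
time: 24.85
eef_pos: [0.5854, 0.1463, 0.1797]
eef_rot: [0.721, 0.693, -0.0, -0.0]
wrist_force: [0.4, 0.9, 0.0]
opening: 1.0
grasp_force: 0.0
```

Request:
{"api": "servo_tool", "payload": {"rows": [[[0,0,0],[0,0,-1],1],[[0,0,0],[0,0,-1.5],0],[[0,0,0],[0,-1,-1.5],0],[[0,0,0],[0,-2,-1.5],0],[[0,0,0],[0,-2.6,-1.5],0]]}}

```text
time: 25.35
eef_pos: [0.506, 0.1497, 0.2245]
eef_rot: [0.721, 0.693, 0.0, 0.0]
wrist_force: [0.8, -0.7, 0.3]
opening: 0.329
grasp_force: 0.0
```

Request:
{"api": "servo_tool", "payload": {"rows": [[[-1,0,0],[0,0,0],0],[[-2,0,0],[0,0,0],0],[[-3,0,0],[0,0,0],0],[[-3,0,0],[0,0,0],0],[[-3,0,0],[0,0,0],0]]}}

```text
time: 25.85
eef_pos: [0.5078, 0.1497, 0.2245]
eef_rot: [0.712, 0.684, 0.108, 0.113]
wrist_force: [-0.4, 0.4, 0.9]
opening: 0.002
grasp_force: 0.0
```

Run:
```python
from jz import *
go(*saw(-55,116),.07,-2.4)
s=jaws();save(s,'w9');P=cloud(s);x,y,z=[P[...,i] for i in range(3)]
for lo,hi in((.136,.146),(.093,.1)):
    t=(z>lo)&(z<hi)&(abs(x-.585)<.06)&(abs(y-.146)<.06);print('gauge',t.sum(),t.any() and rect(P[t][:,:2]),np.median(z[t]))
print(saw(23.1,116))
```

```text
shift [ 0.01 -1.6   4.9 ] turn_z 0.02 | tcp [0.5078 0.1497 0.2245] tooly -2.31 tilt 18.0 t 25.85 F [-0.4  0.4  0.9] op 0.002 gf 0.0 q7 -0.73
wrist jaw 2692 [279. 191.] saw (array([ -2.3, 116.1]), array([90.6, 34.8]), 89.9) lo [-19.4  72.1] hi [ 13.9 160.9] 0.0876
wrist jaw 817 [329. 163.] saw (array([ 40.7, 139.8]), array([42.8, 42.4]), 86.9) lo [ 27.7 119.9] hi [ 60.4 160.7] 0.0876
wrist jaw 209 [322. 229.] saw (array([45. , 76.1]), array([10.5, 30.5]), 88.9) lo [30.1 71.1] hi [59.6 81.3] 0.0874
rim 1867 [[-114.3, -52.1], [-105.0, 174.2]]
rim 1224 [[105.0, -29.7], [113.9, 173.9]]
gauge 850 (array([585.1, 145.9]), array([30.1, 22.6]), 87.6) 0.14019277675737066
gauge 1075 (array([589.8, 145.4]), array([61.1, 43.9]), 87.4) 0.09537543550680094
[0.58563786 0.14658199]
```

View pics/w9.png

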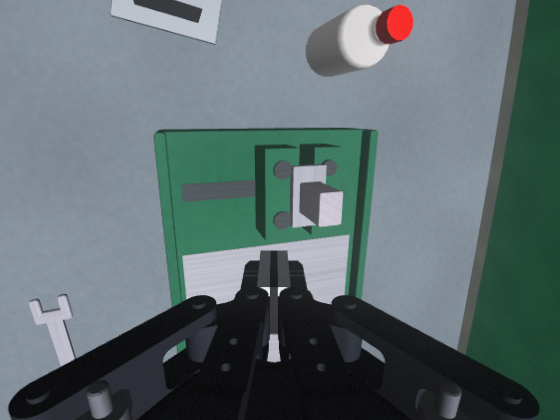

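Request:
{"api": "servo_tool", "payload": {"rows": [[[0,0,0],[0,-0.4,1.2],0],[[0,0,0],[0,-0.8,2.4],0],[[0,0,0],[0,-1.2,3.6],0],[[0,0,0],[0,-1.5,4.5],0],[[0,0,0],[0,-1.58,4.83],0]]}}

```text
time: 26.4
eef_pos: [0.5072, 0.1484, 0.0679]
eef_rot: [0.713, 0.684, 0.106, 0.112]
wrist_force: [-0.7, 0.1, -0.2]
opening: 0.001
grasp_force: 0.0
```

Request:
{"api": "servo_tool", "payload": {"rows": [[[0,0,0],[0,0.2,0.065],0],[[0,0,0],[0,0.4,0.13],0],[[0,0,0],[0,0.4,0.13],0]]}}

```text
time: 26.7
eef_pos: [0.5227, 0.1492, 0.0726]
eef_rot: [0.713, 0.683, 0.11, 0.114]
wrist_force: [0.7, 0.8, 0.1]
opening: 0.001
grasp_force: 0.0
```

Run:
```python
from jz import *
go(*saw(-35,116),.071,-2.4)
```

```text
shift [0.   0.14 0.1 ] turn_z -0.01 | tcp [0.5227 0.1492 0.0726] tooly -2.44 tilt 18.18 t 26.7 F [0.7 0.8 0.1] op 0.001 gf 0.0 q7 -1.06
```

Request:
{"api": "servo_tool", "payload": {"rows": [[[0,0,0],[0,0.08,0.03],0],[[0,0,0],[0,0.16,0.05],0],[[0,0,0],[0,0.16,0.05],0]]}}

```text
time: 27.0
eef_pos: [0.5257, 0.1487, 0.0715]
eef_rot: [0.713, 0.684, 0.109, 0.113]
wrist_force: [-0.0, -0.2, -0.6]
opening: 0.001
grasp_force: 0.0
```

Request:
{"api": "servo_tool", "payload": {"rows": [[[0,0,0],[0,0.08,0.03],0],[[0,0,0],[0,0.16,0.05],0],[[0,0,0],[0,0.16,0.05],0]]}}

```text
time: 27.3
eef_pos: [0.5305, 0.1485, 0.0709]
eef_rot: [0.713, 0.684, 0.108, 0.113]
wrist_force: [-1.1, -0.2, 0.2]
opening: 0.0
grasp_force: 0.0
```

Request:
{"api": "servo_tool", "payload": {"rows": [[[0,0,0],[0,0.06,0.02],0],[[0,0,0],[0,0.1,0.03],0],[[0,0,0],[0,0.1,0.03],0]]}}

```text
time: 27.6
eef_pos: [0.5334, 0.1484, 0.0709]
eef_rot: [0.713, 0.684, 0.108, 0.113]
wrist_force: [-0.7, -0.8, 0.3]
opening: 0.003
grasp_force: 0.0
```

Request:
{"api": "servo_tool", "payload": {"rows": [[[0,0,0],[0,0.06,0.02],0],[[0,0,0],[0,0.1,0.03],0],[[0,0,0],[0,0.1,0.03],0]]}}

```text
time: 27.9
eef_pos: [0.5355, 0.1483, 0.0707]
eef_rot: [0.712, 0.684, 0.108, 0.113]
wrist_force: [-4.1, 0.8, 3.6]
opening: -0.003
grasp_force: 2.4
```

Request:
{"api": "servo_tool", "payload": {"rows": [[[0,0,0],[0,0.06,0.02],0],[[0,0,0],[0,0.1,0.03],0],[[0,0,0],[0,0.1,0.03],0]]}}

```text
time: 28.2
eef_pos: [0.5384, 0.1481, 0.0707]
eef_rot: [0.712, 0.684, 0.108, 0.113]
wrist_force: [-6.0, 0.3, 4.0]
opening: 0.004
grasp_force: 2.8
```

Request:
{"api": "servo_tool", "payload": {"rows": [[[0,0,0],[0,0.05,0.02],0],[[0,0,0],[0,0.07,0.02],0],[[0,0,0],[0,0.07,0.02],0]]}}

```text
time: 28.5
eef_pos: [0.5404, 0.148, 0.0707]
eef_rot: [0.712, 0.684, 0.107, 0.112]
wrist_force: [-6.4, 0.0, 4.5]
opening: -0.001
grasp_force: 3.1
```

Run:
```python
from jz import *
go(*saw(-35,116),.071,-2.4)
jaws()
```

```text
shift [ 0.02 -0.4  -0.14] turn_z 0.02 | tcp [0.5404 0.148  0.0707] tooly -2.3 tilt 17.89 t 28.5 F [-6.4  0.   4.5] op -0.001 gf 3.1 q7 -1.01
wrist jaw 9412 [351. 228.] saw (array([  9.1, 130.4]), array([105.,  62.]), 0.1) lo [-38.1 103.6] hi [ 59.9 161. ] 0.0876
rim 5078 [[-113.7, 87.4], [-104.3, 175.1]]
rim 1838 [[104.5, 86.3], [114.4, 174.5]]
```

Request:
{"api": "servo_tool", "payload": {"rows": [[[0,0,0],[0,0.03,0.01],0],[[0,0,0],[0,0.05,0.015],0],[[0,0,0],[0,0.05,0.015],0]]}}

```text
time: 28.85
eef_pos: [0.5419, 0.148, 0.0707]
eef_rot: [0.712, 0.684, 0.107, 0.112]
wrist_force: [-6.5, 1.2, 3.4]
opening: 0.0
grasp_force: 3.2
```

Request:
{"api": "servo_tool", "payload": {"rows": [[[0,0,0],[0,0.03,0.01],0],[[0,0,0],[0,0.03,0.01],0]]}}

```text
time: 29.05
eef_pos: [0.5423, 0.1479, 0.0706]
eef_rot: [0.712, 0.684, 0.107, 0.112]
wrist_force: [-9.1, -0.4, 7.0]
opening: 0.001
grasp_force: 4.7
```

Request:
{"api": "servo_tool", "payload": {"rows": [[[0,0,0],[0,0.03,0.01],0],[[0,0,0],[0,0.03,0.01],0]]}}

```text
time: 29.25
eef_pos: [0.5424, 0.1479, 0.0706]
eef_rot: [0.712, 0.685, 0.107, 0.112]
wrist_force: [-13.5, 1.0, 12.4]
opening: -0.0
grasp_force: 7.3
```

Request:
{"api": "servo_tool", "payload": {"rows": [[[0,0,0],[0,0.03,0],0],[[0,0,0],[0,0.03,0],0]]}}

```text
time: 29.45
eef_pos: [0.5425, 0.1479, 0.0706]
eef_rot: [0.712, 0.685, 0.106, 0.112]
wrist_force: [-17.5, 0.9, 13.3]
opening: 0.002
grasp_force: 9.0
```

Request:
{"api": "servo_tool", "payload": {"rows": [[[0,0,0],[0,-0.4,-0.12],0],[[0,0,0],[0,-0.8,-0.25],0],[[0,0,0],[0,-0.8,-0.25],0]]}}

```text
time: 29.75
eef_pos: [0.5192, 0.1489, 0.0709]
eef_rot: [0.712, 0.684, 0.108, 0.113]
wrist_force: [-0.3, -0.1, -0.2]
opening: -0.0
grasp_force: 0.0
```

Request:
{"api": "servo_tool", "payload": {"rows": [[[0,0,0],[0,0,-1],0],[[0,0,0],[0,0,-2.2],0],[[0,0,0],[0,0,-3.6],0],[[0,0,0],[0,0,-4.8],0],[[0,0,0],[0,0,-5.2],0]]}}

```text
time: 30.25
eef_pos: [0.4736, 0.1517, 0.2235]
eef_rot: [0.712, 0.684, 0.111, 0.114]
wrist_force: [1.3, -0.5, 0.3]
opening: -0.003
grasp_force: 0.0
```

Request:
{"api": "servo_tool", "payload": {"rows": [[[1,0,0],[0,0,0],1],[[2,0,0],[0,0,0],1],[[3,0,0],[0,0,0],1],[[3,0,0],[0,0,0],1],[[3,0,0],[0,0,0],1]]}}

```text
time: 30.75
eef_pos: [0.4729, 0.1505, 0.2183]
eef_rot: [0.722, 0.692, -0.0, 0.0]
wrist_force: [0.1, -0.1, -0.3]
opening: 0.848
grasp_force: 0.0
```

Run:
```python
from jz import *
s=jaws();P=cloud(s);x,y,z=[P[...,i] for i in range(3)];save(s,'w10')
for lo,hi in((.136,.146),(.0935,.1)):
    t=(z>lo)&(z<hi)&(abs(x-.587)<.06)&(abs(y-.146)<.06);print('gauge',t.sum(),t.any() and rect(P[t][:,:2]),np.median(z[t]))
for n in('scene','side'):offs(snap(n))
go(*saw(26,116),.2,-2.4)
```

```text
wrist jaw 3686 [387. 187.] saw (array([ 24.5, 116. ]), array([89.9, 72.6]), 89.8) lo [-11.4  72. ] hi [ 59.4 160.2] 0.0876
wrist jaw 285 [413. 239.] saw (array([45.4, 75.8]), array([10.4, 31.8]), 89.2) lo [29.8 71. ] hi [60.4 80.8] 0.0874
rim 2156 [[-114.3, -79.4], [-104.6, 173.2]]
rim 1780 [[104.7, -123.9], [114.2, 173.6]]
gauge 1119 (array([588.4, 145.8]), array([30.1, 22.3]), 87.6) 0.14020139033652115
gauge 1286 (array([588.4, 145. ]), array([60.2, 35. ]), 86.8) 0.09545789889698228
off px 232 [233. 221.] saw mean [ -55. -172.] min [-100. -204.] max [ -21. -146.] z 0.043
off px 86 [239. 237.] saw mean [  19. -169.] min [  -0. -181.] max [  30. -157.] z 0.033
off px 160 [308. 266.] saw mean [  12. -173.] min [   1. -183.] max [  26. -158.] z 0.029
off px 315 [268. 273.] saw mean [ -74. -168.] min [-100. -182.] max [ -48. -151.] z 0.041
off px 136 [290. 278.] saw mean [ -36. -188.] min [ -50. -206.] max [ -22. -169.] z 0.021
shift [0.01 3.89 0.64] turn_z 0.02 | tcp [0.4718 0.1509 0.2192] tooly -2.29 tilt 0.06 t 30.9 F [ 0.6  0.5 -0.4] op 1.002 gf 0.0 q7 -0.52
```

Request:
{"api": "servo_tool", "payload": {"rows": [[[0,0,0],[0,1.2,0],1],[[0,0,0],[0,2.4,0],1],[[0,0,0],[0,3.5,0],1],[[0,0,0],[0,3.9,0],1]]}}

```text
time: 31.3
eef_pos: [0.5916, 0.1456, 0.2194]
eef_rot: [0.722, 0.692, 0.001, 0.001]
wrist_force: [0.1, -0.2, -0.0]
opening: 1.0
grasp_force: 0.0
```

Request:
{"api": "servo_tool", "payload": {"rows": [[[0,0,-1.2],[0,0,0],1],[[0,0,-2.5],[0,0,0],1],[[0,0,-3.8],[0,0,0],1],[[0,0,-5],[0,0,0],1]]}}

```text
time: 31.7
eef_pos: [0.5886, 0.1465, 0.2197]
eef_rot: [0.515, 0.857, 0.0, 0.0]
wrist_force: [-0.1, 0.1, 0.7]
opening: 1.004
grasp_force: 0.0
```

Request:
{"api": "servo_tool", "payload": {"rows": [[[0,0,-1.3],[0,0,0],1],[[0,0,-2.6],[0,0,0],1],[[0,0,-3.9],[0,0,0],1],[[0,0,-5],[0,0,0],1]]}}

```text
time: 32.1
eef_pos: [0.5886, 0.1465, 0.2198]
eef_rot: [0.275, 0.961, -0.0, 0.0]
wrist_force: [-0.0, 0.2, 0.7]
opening: 1.002
grasp_force: 0.0
```

Request:
{"api": "servo_tool", "payload": {"rows": [[[0,0,-1.3],[0,0,0],1],[[0,0,-2.6],[0,0,0],1],[[0,0,-3.9],[0,0,0],1],[[0,0,-5],[0,0,0],1],[[0,0,-5],[0,0,0],1]]}}

```text
time: 32.6
eef_pos: [0.5887, 0.1464, 0.2197]
eef_rot: [0.019, 1.0, -0.0, 0.0]
wrist_force: [-0.5, 0.3, -0.2]
opening: 1.001
grasp_force: 0.0
```

Run:
```python
from jz import *
go(.5889,.1459,.1036,87.6)
s=jaws();P=cloud(s);x,y,z=[P[...,i] for i in range(3)]
t=(z>.136)&(z<.146)&(abs(x-.587)<.06)&(abs(y-.146)<.06);print('gauge',t.sum(),t.any() and rect(P[t][:,:2]),np.median(z[t]))
```

```text
shift [-0.   -0.01  3.87] turn_z 0.03 | tcp [0.5887 0.1464 0.2197] tooly 87.81 tilt 0.04 t 32.6 F [-0.5  0.3 -0.2] op 1.001 gf 0.0 q7 0.98
wrist jaw 2880 [274. 173.] saw (array([  5.2, 116. ]), array([34.7, 90.4]), 0.3) lo [-11.9  71.5] hi [ 21.3 160.3] 0.0876
wrist jaw 1362 [275. 221.] saw (array([ 44.8, 115.8]), array([90.2, 30.5]), 90.0) lo [30.  71.4] hi [ 59.7 160.4] 0.0875
rim 4313 [[-114.3, -122.8], [-104.4, 171.7]]
rim 2230 [[104.7, -124.4], [114.2, 172.0]]
gauge 1095 (array([588.3, 145.3]), array([29.7, 22.2]), 87.4) 0.14029835145333383
```

Request:
{"api": "servo_tool", "payload": {"rows": [[[0,0,0.05],[0,-0.02,0.8],1],[[0,0,0.05],[0,-0.02,1.8],1],[[0,0,0.05],[0,-0.02,2.6],1],[[0,0,0.05],[0,-0.02,2.9],1],[[0,0,0.05],[0,-0.02,2.9],1]]}}

```text
time: 33.15
eef_pos: [0.5887, 0.1454, 0.1316]
eef_rot: [0.024, 1.0, -0.0, -0.001]
wrist_force: [-0.1, 0.2, 0.3]
opening: 1.001
grasp_force: 0.0
```

Request:
{"api": "servo_tool", "payload": {"rows": [[[0,0,0],[0,0,0.5],1],[[0,0,0],[0,0,0.9],1],[[0,0,0],[0,0,0.9],1],[[0,0,0],[0,0,0.9],1]]}}

```text
time: 33.55
eef_pos: [0.5895, 0.1455, 0.1054]
eef_rot: [0.023, 1.0, -0.0, -0.0]
wrist_force: [-0.3, -0.8, 1.3]
opening: 0.996
grasp_force: 0.0
```

Run:
```python
from h import *
go(.5887,.1456,.1048,87.5)
```

```text
shift [0.03 0.   0.02] turn_z -0.02 | tcp [0.5895 0.1455 0.1054] tooly 87.35 tilt 0.02 t 33.55 F [-0.3 -0.8  1.3] op 0.996 gf 0.0 q7 0.91
```

Grip, then lift straight out slowly.

Request:
{"api": "servo_tool", "payload": {"rows": [[[0,0,0],[0,0,0],0],[[0,0,0],[0,0,0],0],[[0,0,0],[0,0,0],0],[[0,0,0],[0,0,0],0],[[0,0,0],[0,0,0],0]]}}

```text
time: 34.05
eef_pos: [0.5897, 0.1454, 0.106]
eef_rot: [0.023, 1.0, -0.0, 0.0]
wrist_force: [-0.8, -1.4, 3.9]
opening: 0.343
grasp_force: 60.8
```

Request:
{"api": "servo_tool", "payload": {"rows": [[[0,0,0],[0,0,0],0],[[0,0,0],[0,0,0],0],[[0,0,0],[0,0,0],0]]}}

```text
time: 34.35
eef_pos: [0.5897, 0.1454, 0.106]
eef_rot: [0.023, 1.0, -0.0, 0.0]
wrist_force: [-1.3, -1.5, 5.6]
opening: 0.342
grasp_force: 61.0
```

Request:
{"api": "servo_tool", "payload": {"rows": [[[0,0,0],[0,0,-0.15],0],[[0,0,0],[0,0,-0.3],0],[[0,0,0],[0,0,-0.5],0],[[0,0,0],[0,0,-0.7],0],[[0,0,0],[0,0,-0.9],0]]}}

```text
time: 34.85
eef_pos: [0.5896, 0.1455, 0.1331]
eef_rot: [0.023, 1.0, 0.0, 0.0]
wrist_force: [2.3, -0.3, -2.9]
opening: 0.341
grasp_force: 60.4
```

Request:
{"api": "servo_tool", "payload": {"rows": [[[0,0,0],[0,0,-0.25],0],[[0,0,0],[0,0,-0.6],0],[[0,0,0],[0,0,-1.2],0],[[0,0,0],[0,0,-2],0],[[0,0,0],[0,0,-2.4],0]]}}

```text
time: 35.35
eef_pos: [0.59, 0.1461, 0.2071]
eef_rot: [0.023, 1.0, 0.0, 0.001]
wrist_force: [-0.5, 0.3, -1.9]
opening: 0.347
grasp_force: 60.5
```

Run:
```python
from jz import *
jaws();go(.4876,.3655,.21,76)
```

```text
wrist jaw 4152 [274. 177.] saw (array([  5.1, 115.9]), array([90.3, 34.5]), 89.9) lo [-11.9  71.8] hi [ 22.  160.1] 0.0876
wrist jaw 1737 [274. 213.] saw (array([ 37.7, 116.1]), array([16.3, 90.1]), 0.2) lo [29.9 71.8] hi [ 45.5 160.1] 0.0874
rim 4486 [[-114.2, -110.7], [-104.5, 171.8]]
rim 1525 [[104.7, -124.8], [114.4, 48.5]]
shift [ 3.77  7.14 -0.06] turn_z 1.9 | tcp [0.5906 0.1463 0.2084] tooly 87.37 tilt 0.25 t 35.4 F [ 0.5  0.4 -0.9] op 0.341 gf 60.5 q7 0.97
```

Request:
{"api": "servo_tool", "payload": {"rows": [[[0,0,0],[0.4,0.8,-0.05],0],[[0,0,0],[0.9,1.7,-0.1],0],[[0,0,0],[1.4,2.6,-0.1],0],[[0,0,0],[1.88,3.57,-0.1],0]]}}

```text
time: 35.8
eef_pos: [0.5372, 0.2555, 0.207]
eef_rot: [0.023, 1.0, -0.0, -0.0]
wrist_force: [-0.0, -0.1, -1.6]
opening: 0.343
grasp_force: 60.5
```

Request:
{"api": "servo_tool", "payload": {"rows": [[[0,0,0],[0.5,0.9,0],0],[[0,0,0],[1,1.8,0],0],[[0,0,0],[1.5,2.8,0],0],[[0,0,0],[1.88,3.57,0],0],[[0,0,0],[1.88,3.57,0],0]]}}

```text
time: 36.3
eef_pos: [0.4833, 0.369, 0.2073]
eef_rot: [0.02, 1.0, 0.001, -0.001]
wrist_force: [-0.3, 0.3, -1.5]
opening: 0.348
grasp_force: 60.5
```

Request:
{"api": "servo_tool", "payload": {"rows": [[[0,0,0.9],[0,0,0],0],[[0,0,1.9],[0,0,0],0],[[0,0,1.9],[0,0,0],0],[[0,0,1.9],[0,0,0],0]]}}

```text
time: 36.7
eef_pos: [0.4868, 0.3641, 0.2072]
eef_rot: [0.121, 0.993, -0.0, -0.0]
wrist_force: [-0.3, 0.6, -2.3]
opening: 0.342
grasp_force: 60.5
```

Run:
```python
from gz import *
save(s,'w11')
go(.4881,.3655,.068,76)
```

```text
stand 4405 [275. 191.] (array([486.4, 365.8]), array([90.2, 60.3]), 76.0) 0.0494
shift [-0.03  0.06  4.64] turn_z 0.02 | tcp [0.4868 0.3642 0.2073] tooly 76.09 tilt 0.03 t 36.75 F [ 0.5 -0.1 -3. ] op 0.341 gf 60.5 q7 0.37
```

View pics/w11.png

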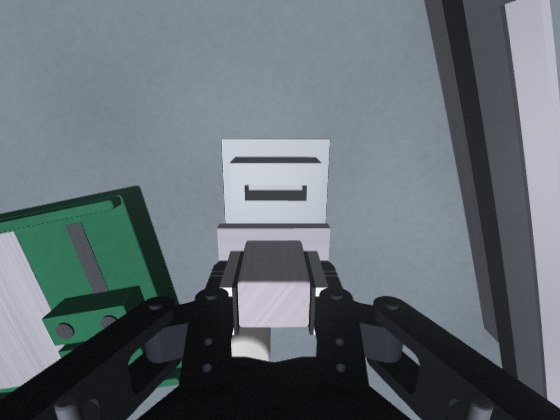

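Request:
{"api": "servo_tool", "payload": {"rows": [[[0,0,0.01],[-0.02,0.06,0.8],0],[[0,0,0.01],[-0.02,0.06,1.8],0],[[0,0,0.01],[-0.02,0.06,2.8],0],[[0,0,0.01],[-0.02,0.06,3.3],0],[[0,0,0.01],[-0.02,0.06,3.3],0]]}}

```text
time: 37.25
eef_pos: [0.4868, 0.365, 0.1064]
eef_rot: [0.122, 0.992, -0.001, -0.002]
wrist_force: [-0.7, -0.4, -1.9]
opening: 0.341
grasp_force: 60.5
```

Request:
{"api": "servo_tool", "payload": {"rows": [[[0,0,0],[0,0,0],0],[[0,0,0],[0,0,0],0]]}}

```text
time: 37.45
eef_pos: [0.4886, 0.3671, 0.1102]
eef_rot: [0.123, 0.992, 0.001, 0.001]
wrist_force: [0.0, -0.4, -2.5]
opening: 0.343
grasp_force: 60.5
```

Run:
```python
from h import *
go(.4878,.3656,.068,76)
```

```text
shift [ 0.02 -0.06  1.41] turn_z -0.01 | tcp [0.4886 0.3671 0.1102] tooly 75.92 tilt 0.15 t 37.45 F [ 0.  -0.4 -2.5] op 0.343 gf 60.5 q7 0.31
```

Request:
{"api": "servo_tool", "payload": {"rows": [[[0,0,0],[0.01,-0.04,0.2],0],[[0,0,0],[0.01,-0.04,0.4],0],[[0,0,0],[0.01,-0.04,0.6],0],[[0,0,0],[0.01,-0.04,0.7],0]]}}

```text
time: 37.85
eef_pos: [0.4869, 0.3649, 0.0867]
eef_rot: [0.123, 0.992, -0.0, -0.0]
wrist_force: [-0.1, -0.4, -2.1]
opening: 0.342
grasp_force: 60.5
```

Request:
{"api": "servo_tool", "payload": {"rows": [[[0,0,0],[0,0,0.2],0],[[0,0,0],[0,0,0.4],0],[[0,0,0],[0,0,0.6],0],[[0,0,0],[0,0,0.6],0],[[0,0,0],[0,0,0.6],0]]}}

```text
time: 38.35
eef_pos: [0.4871, 0.3651, 0.0693]
eef_rot: [0.123, 0.992, -0.0, -0.0]
wrist_force: [0.0, -0.4, -2.6]
opening: 0.348
grasp_force: 60.5
```

Run:
```python
from h import *
go(.4878,.3656,.068,76)
```

```text
shift [-0.02  0.02  0.04] turn_z -0.02 | tcp [0.4871 0.3651 0.0693] tooly 75.9 tilt 0.02 t 38.35 F [ 0.  -0.4 -2.6] op 0.348 gf 60.5 q7 0.28
```

Request:
{"api": "servo_tool", "payload": {"rows": [[[0,0,0],[-0.01,0.01,0.03],0],[[0,0,0],[-0.01,0.01,0.05],0]]}}

```text
time: 38.55
eef_pos: [0.4877, 0.3655, 0.0682]
eef_rot: [0.123, 0.992, 0.0, 0.0]
wrist_force: [0.1, 0.1, -1.1]
opening: 0.342
grasp_force: 60.5
```

Request:
{"api": "servo_tool", "payload": {"rows": [[[0,0,0],[0,0,0.02],0],[[0,0,0],[0,0,0.02],0]]}}

```text
time: 38.75
eef_pos: [0.4877, 0.3655, 0.068]
eef_rot: [0.123, 0.992, 0.0, 0.0]
wrist_force: [-1.2, -1.7, 3.5]
opening: 0.345
grasp_force: 61.1
```

Request:
{"api": "servo_tool", "payload": {"rows": [[[0,0,0],[0,0,0.02],0],[[0,0,0],[0,0,0.02],0]]}}

```text
time: 38.95
eef_pos: [0.4877, 0.3655, 0.0679]
eef_rot: [0.123, 0.992, 0.0, 0.0]
wrist_force: [-1.9, -3.0, 9.6]
opening: 0.342
grasp_force: 62.1
```

Seated at the expected height. Release, rise, and check everything.

Request:
{"api": "servo_tool", "payload": {"rows": [[[0,0,0],[0,0,-0.03],0],[[0,0,0],[0,0,-0.03],1],[[0,0,0],[0,0,-0.03],1],[[0,0,0],[0,0,-0.03],1],[[0,0,0],[0,0,-0.03],1]]}}

```text
time: 39.45
eef_pos: [0.4876, 0.3654, 0.0676]
eef_rot: [0.123, 0.992, 0.0, -0.0]
wrist_force: [0.4, 0.2, 0.8]
opening: 0.987
grasp_force: 0.0
```

Request:
{"api": "servo_tool", "payload": {"rows": [[[0,0,0],[0,0,0],1],[[0,0,0],[0,0,-0.4],1],[[0,0,0],[0,0,-1.4],1],[[0,0,0],[0,0,-2.8],1],[[0,0,0],[0,0,-4.2],1]]}}

```text
time: 39.95
eef_pos: [0.4871, 0.3653, 0.1957]
eef_rot: [0.123, 0.992, -0.0, -0.0]
wrist_force: [1.0, 0.9, -0.2]
opening: 1.001
grasp_force: 0.0
```

Request:
{"api": "servo_tool", "payload": {"rows": [[[0,0,0],[0,0,-1],1],[[0,0,0],[0,0,-1.8],1],[[0,0,0],[0,0,-1.8],1],[[0,0,0],[0,0,-1.8],1]]}}

```text
time: 40.35
eef_pos: [0.4876, 0.3654, 0.2486]
eef_rot: [0.123, 0.992, 0.0, 0.001]
wrist_force: [-0.2, -0.8, 0.3]
opening: 1.002
grasp_force: 0.0
```

Run:
```python
from gz import *
from jz import jaws
go(.4878,.3656,.25,76)
jaws('scene');b=jaws('side');a=snap('scene');offs(a);offs(b)
for n,q in(('scene',a),('side',b)):
    P=cloud(q);im=q['image'];x,y,z=[P[...,i] for i in range(3)];hsv=cv2.cvtColor(im,cv2.COLOR_RGB2HSV)
    t=(hsv[...,0]<20)&(hsv[...,1]>100)&(abs(x-.479)<.08)&(abs(y+.359)<.08)&(z>.083);print(n,'rib',rect(P[t][:,:2]),np.median(z[t]))
cv2.imwrite('pics/fin.png',cv2.resize(np.vstack([a['image'][90:300,:],b['image'][90:300+0,:]])[...,::-1],(800,600)))
```

```text
grip 681 [273. 193.] (array([485.8, 365.3]), array([29.4, 21.5]), 75.5) 0.1023
shoulder 937 [273. 181.] (array([486.4, 365.4]), array([59.8, 34.6]), 76.3) 0.0573
stand 2369 [274. 179.] (array([486.5, 365.6]), array([90.2, 60.5]), 75.8) 0.0494
shift [-0.01  0.02 -0.08] turn_z -0.02 | tcp [0.4873 0.365  0.2475] tooly 75.9 tilt 0.03 t 40.4 F [ 0.4 -0.4 -1.1] op 0.998 gf 0.0 q7 0.39
scene jaw 395 [335. 204.] saw (array([ 23.1, 116.3]), array([92.2, 78. ]), 89.6) lo [-12.6  71.2] hi [ 61.9 160.7] 0.0901
rim 187 [[-111.2, -124.9], [-101.7, 171.6]]
rim 292 [[104.2, -122.4], [117.3, 170.0]]
side jaw 185 [268. 181.] saw (array([ 43.5, 114.4]), array([92.4, 30.9]), 89.2) lo [28.7 69.4] hi [ 58.8 159.2] 0.0865
side jaw 215 [254. 184.] saw (array([  3.6, 115.2]), array([34.8, 93.7]), 1.5) lo [-12.9  69.6] hi [ 20.7 158.8] 0.0864
rim 281 [[-115.6, -128.7], [-106.5, 167.4]]
rim 242 [[103.6, -126.5], [113.5, 169.1]]
off px 320 [234. 226.] saw mean [ -34. -171.] min [-101. -204.] max [  29. -146.] z 0.042
off px 158 [308. 266.] saw mean [  12. -173.] min [   2. -183.] max [  27. -156.] z 0.029
off px 315 [268. 273.] saw mean [ -74. -168.] min [-100. -182.] max [ -48. -150.] z 0.041
off px 137 [290. 278.] saw mean [ -36. -188.] min [ -50. -206.] max [ -22. -170.] z 0.021
scene rib (array([ 482.7, -358.2]), array([18.4, 53.6]), 88.3) 0.09115831011308273
side rib (array([ 477.7, -360.2]), array([17.6, 54.8]), 86.8) 0.08837762808915961
```

View pics/fin.png

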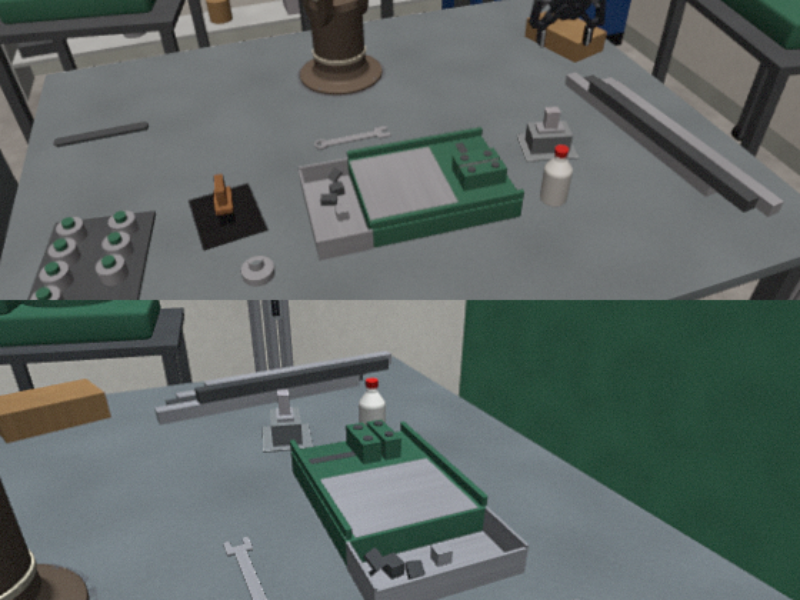

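```bash
python3 -c "
from h import *
print(sign_off())"
```

```text
the job is handed in; nothing more can be done
None
```

The job is handed in at about 40 s of the 192 s: all four offcuts are in the trough, the vise is set to the 8 mm blade, the gauge is back in its stand, the brush is within about 1 mm of the mat's centre, and the bottle and hub were not touched.

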